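# Block up and strap a plate on the drill table

## Robot

A 6-joint arm with a two-finger parallel gripper is mounted at the origin on the work surface. World frame = base frame: x ahead of the robot, y to its left, z up, the work surface at z = 0. Lengths are in m, angles in degrees, forces in N, time in s.
With the tool pointing down it reaches from about 0.375 to 0.9 m from the base axis. Payload 3.1 kg.
Tool frame: the origin (TCP) lies between the finger pads; the fingertips stand 22 mm ahead of it and the grasp point (between the pads) lies 3 mm ahead of it; y points along the fingers, x is the direction in which the jaws open and shut, and the axes are right-handed (so a half turn about y gives the same grasp; the last joint's range is limited). The gripper opens to 87 mm and grips with 3 to 60 N. Pads are 19 mm wide; open, the fingers measure 117 mm over their backs; the gripper's body (75 mm by 190 mm) begins 51 mm behind the grasp point.
Start: joints at [56.751, 30.224, 82.088, -0, 67.689, -10.227], TCP at [0.244, 0.575, 0.21] pointing down, gripper open.
Joint ranges: [-176.69, 176.69], [-43.24, 126.21], [12.49, 139.97], [-82, 262], [0, 151.66], [-163.58, 163.58]. Speed limits (degrees/s): [159.86, 159.86, 180, 180, 180, 180].

## Interface

Orientations are given as a 3x3 rotation matrix whose columns are the frame's x, y, z axes.
In Python, from rig import bot, imaging, workorder gives the robot as it stands. The module is installed in compiled form; this text tells all that it offers.
- The arm moves only by the tool drive_tool, never from a script. Its argument "commands" is a list of rows, each an object of numbers: "dx", "dy", "dz": the shift along the tool's x, y, z normalised to -1 to 1, where 1 is 4 cm; "wx", "wy", "wz": the turn, a rotation vector about the tool's x, y, z normalised to -1 to 1, where 1 is pi/2 rad; "grip": the finger opening in mm, from 0 to 87. In form: [{"dx": .., "dy": .., "dz": .., "wx": .., "wy": .., "wz": .., "grip": ..}, ...]. A call has 1 to 8 rows; each row shifts and turns the commanded pose from where the row before left it, along the tool's axes as they then stand; what a row does not reach is not made up. A row lasts 1/8 s, in which the tool goes at most 62.5 mm and 10.7 degrees, less where a joint would pass 70% of its speed; a pose out of reach is approached as far as the arm can. A call with a number of a shift or a turn outside -1 to 1 is refused whole. A call with a gripper value outside its range is refused whole. The fingers move at their own pace and stop on an object; the grip force is fixed at half the most. Time passes only in rows, so rows that do not move let the fingers close. It gives the time, the measured TCP pose, the force and the opening at its end, in the units of the state.
- bot.read_state(): the state, without advancing time (a new reading comes with each control period).
- imaging.capture(name): name is "side" or "top"; returns (picture, depth): 384x512x3 uint8, red, green, blue; 384x512 float32, m along the optical axis (not along the pixel's ray), 0 where there is no reading.
- imaging.get_calibration(name): a dict with "mtx" (3x3 intrinsics, pixels), "world_to_cam" (4x4, takes a point from world to camera coordinates). Camera axes: x right, y down, z forward; pixel columns grow to the right and rows downward; lengths in m; the calibration is good to about 2 mm. A picture is of the moment at which its call begins. get_calibration takes no time and is no camera call.
- workorder.hand_in(): hands the job in, once; it reports no verdict.
The state is a dict: "time_s": time; "joint_positions": joint angles; "qvel": joint speeds; "tau": joint torques, N m; "position": TCP position; "tcp_rot": TCP orientation; "force": force on the tool from outside, world axes, zero at the start; "moment": the same for the moment, N m; "opening": opening from 0.0 (shut) to 1.0 (fully open).
Only numpy, scipy, OpenCV 4.12 (cv2) and the standard library are available. Lean on these libraries where they do the work, as an engineer would, in place of code of your own. Each camera call takes 0.05 s, during which the arm holds its last target. There are 200 camera calls.

## Task

Set up the aluminium plate for drilling on the round drill table. Stand the two packing blocks crosswise, 90 mm apart centre to centre, with the table's centre hole midway between them, one towards the bolted stop and one away from it; lay the plate flat across both, its hole over the table's hole and its length along the line that runs from the stop through the centre. Stand the round heel post on that line 100 mm from the centre, at the end away from the stop, then lay the slotted strap level along the line, one end on the post and the other on the plate, its middle 80 mm from the centre; do not move the compound tin.

Things in the scene. Friction and masses are not known exactly. Their poses are not given: they have to be found in the camera images.
- drill_table: fixed round steel table, 270 mm across, 20 mm thick, flat on top (dark 22 mm centre hole and four slots are only drawn), turned any way. Origin: centre of its underside; z up. A dark steel stop, 16 (x) x 70 (y) mm, 30 mm high plus 4 mm bolt heads, stands on it, centred at x = -108 mm, y = 0. Its x axis points from the stop through the hole to the free end.
- packer_a_c (a point): one of two identical steel packing blocks (either may take either place), 20 (its x) x 60 (its y) x 30 (its z, height) mm, standing upright on the bench at the start. The point is its centre, 15 mm above its underside; z is up.
- packer_b_c (a point): one of two identical steel packing blocks (either may take either place), 20 (its x) x 60 (its y) x 30 (its z, height) mm, standing upright on the bench at the start. The point is its centre, 15 mm above its underside; z is up.
- work_c (a point): the workpiece: flat aluminium plate 130 (its x) x 50 (its y) x 10 (its z) mm with a 14 mm through hole in the middle, lying flat on the bench at the start. The point is its centre, 5 mm above its underside; z is up. Either end may go towards the stop.
- heel_c (a point): dark steel round heel post, 40 mm high, a plain cylinder 32 mm across above a foot 40 mm across and 8 to 10 mm high; its top is as high as the top of the plate when that lies on the packing blocks. The point is its centre, 20 mm above its underside; z is up its axis.
- strap_c (a point): steel clamping strap, flat bar 100 (its x) x 24 (its y) x 12 (its z) mm with a dark slot (only drawn) 50 mm long on top, lying flat on the bench at the start. The point is its centre, 6 mm above its underside; z is up. Either end may rest on the plate.
- tin_c (a point): a closed yellow tin of cutting compound, 73 mm across, 63 mm high, standing among the things; it stays where it is. The point is 31 mm above its underside.
Mind the look-alikes: they are no part of the job. Leave any pink or white look-alike of the part that bears heel_c alone.

How it is judged:
By the outcome, as a careful person would: the job done as asked, in the order asked, and still so for the second after the job is handed in, with the robot touching nothing.
It also fails if it takes over 128 s, if anything falls off the work surface, if the arm or the gripper's body presses on something with over 40 N, if the wrist force passes 120 N, or if a joint passes its speed limit or range.

## Working session

There is one attempt and no reset: what is moved stays moved. The work goes in short steps, Python scripts to look and compute and a tool call to move; the robot and the scene stay as the last step left them, time stands still between calls to the robot, and variables do not carry over. Pictures are saved under pics/ and viewed, on a budget of 14 in all, crops included, one or two more only if the job needs it, and the job is handed in when it is done.

Besides the shell and the picture viewer there is one more tool, called after "Emit:" as name(argument=value, ...) on one line, values as JSON. drive_tool: Moves the arm, as the interface text tells. Its arguments: {"type":"object","properties":{"commands":{"type":"array"}},"required":["commands"]}

```bash
mkdir -p pics; ls
cat > h.py <<'E'
import numpy as np, cv2
from rig import bot, imaging, workorder
def cap(n):
    p,d=imaging.capture(n); c=imaging.get_calibration(n)
    return p,d,np.array(c["mtx"]),np.array(c["world_to_cam"])
def cloud(d,K,T):
    v,u=np.mgrid[:d.shape[0],:d.shape[1]]
    pc=np.stack([(u-K[0,2])/K[0,0]*d,(v-K[1,2])/K[1,1]*d,d],-1)
    return (pc-T[:3,3])@T[:3,:3]
def ray(uv,z,K,T):
    uv=np.atleast_2d(np.array(uv,float)); r=np.c_[(uv-K[[0,1],2])/K[[0,1],[0,1]],np.ones(len(uv))]@T[:3,:3]
    o=-T[:3,:3].T@T[:3,3]; z=np.broadcast_to(z,(len(uv),))
    return o+r*((z-o[2])/r[:,2])[:,None]
def proj(P,K,T):
    P=np.atleast_2d(P)@T[:3,:3].T+T[:3,3]; q=P@K.T; return q[:,:2]/q[:,2:]
E
python3 - <<'E'
from h import *
print({k:np.round(v,3) for k,v in bot.read_state().items()})
for n in ("top","side"):
    p,d,K,T=cap(n); np.savez(n,p=p,d=d,K=K,T=T)
    cv2.imwrite(f"pics/{n}0.png",cv2.resize(p[:,:,::-1],(800,600),interpolation=cv2.INTER_CUBIC))
    print(n,K.round(1).tolist(),(-T[:3,:3].T@T[:3,3]).round(3),T[:3,:3].round(3).tolist())
E
```

```text
pics
{'time_s': np.float64(0.0), 'joint_positions': array([ 5.6753e+01,  3.0278e+01,  8.2155e+01, -1.0000e-03,  6.7687e+01,
       -1.0229e+01]), 'qvel': array([ 0.05 , -0.108,  0.026, -0.044, -0.016,  0.064]), 'tau': array([ 2.0000e-03, -4.4004e+01, -1.7660e+01,  6.3000e-02,  5.8000e-02,
       -0.0000e+00]), 'position': array([0.244, 0.575, 0.209]), 'tcp_rot': array([[ 0.391, -0.001, -0.92 ],
       [ 0.92 , -0.002,  0.391],
       [-0.002, -1.   ,  0.   ]]), 'force': array([ 0.223, -0.385, -0.202]), 'moment': array([ 0.026, -0.004, -0.032]), 'opening': np.float64(1.002)}
top [[461.1, 0.0, 261.1], [0.0, 461.1, 195.4], [0.0, 0.0, 1.0]] [0.317 0.008 1.233] [[-0.001, -1.0, 0.001], [-0.992, 0.001, -0.13], [0.13, -0.001, -0.992]]
side [[499.4, 0.0, 255.3], [0.0, 499.4, 191.2], [0.0, 0.0, 1.0]] [-0.634  0.059  0.847] [[-0.081, -0.997, -0.017], [-0.588, 0.062, -0.806], [0.805, -0.055, -0.591]]
```

View pics/top0.png

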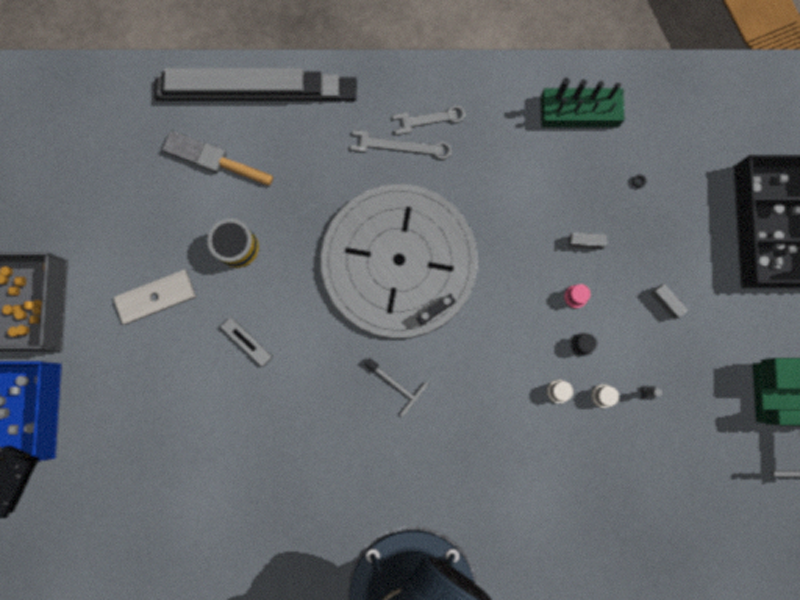

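View pics/side0.png

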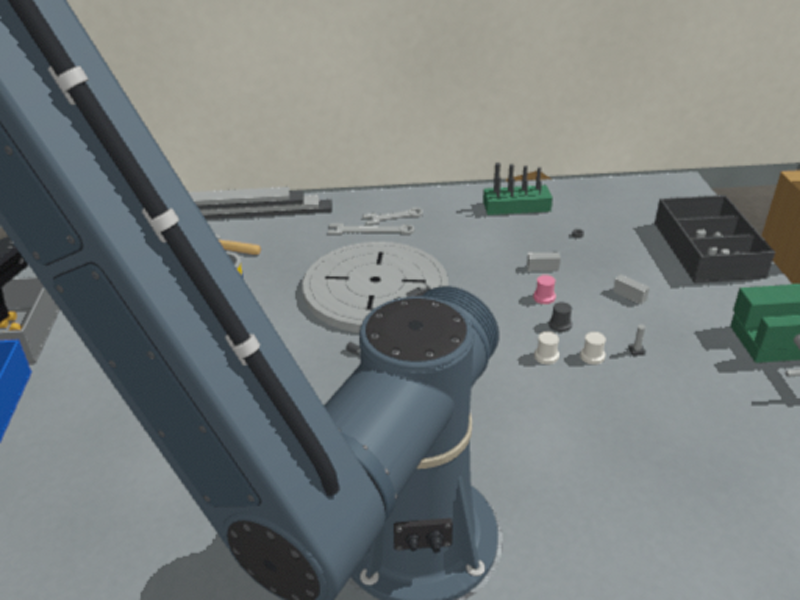

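Run:
```python
from h import *
z=np.load("top.npz"); p,d,K,T=[z[k] for k in "pdKT"]
X=cloud(d,K,T); H=X[...,2]; s=512/800
hsv=cv2.cvtColor(p,cv2.COLOR_RGB2HSV)
print("bench z",np.median(H[250:330,100:400]), "noise", np.std(H[280:290,130:200]))
def comp(uv,lo,hi):
    m=((H>lo)&(H<hi)).astype(np.uint8); n,l=cv2.connectedComponents(m)
    u,v=int(uv[0]*s),int(uv[1]*s); k=l[v,u]
    return (l==k)&(k>0)
for nm,uv,lo,hi,top in [("plate",(140,305),.006,.03,.01),("strap",(232,328),.006,.03,.012),("pA",(588,240),.015,.05,.03),("pB",(671,301),.015,.05,.03),("heel",(584,344),.02,.06,.04),("pink",(577,296),.02,.06,.04),("tin",(232,242),.03,.09,.063),("stop",(436,309),.035,.08,.05),("table",(370,280),.012,.08,.02),("whiteL",(560,391),.02,.06,.04),("whiteR",(606,396),.02,.06,.04)]:
    m=comp(uv,lo,hi)
    if m.sum()==0: print(nm,"none"); continue
    vu=np.argwhere(m)[:,::-1]
    P=ray(vu,top,K,T)[:,:2].astype(np.float32)
    r=cv2.minAreaRect(P*1000); c,rad=cv2.minEnclosingCircle(P*1000)
    print(nm,m.sum(),"h",np.median(H[m]).round(4),"cloudc",X[m].mean(0).round(4)[:2],"rayc",P.mean(0).round(4),"rect",np.round(r[0],1),np.round(r[1],1),round(r[2],1),"circ",np.round(c,1),round(rad,1))
c=np.hstack([cv2.resize(p[110:270,330:450],(400,533),interpolation=cv2.INTER_CUBIC),cv2.resize(p[110:270,65:185],(400,533),interpolation=cv2.INTER_CUBIC)])
cv2.imwrite("pics/crop1.png",c[:,:,::-1])
```

```text
bench z -0.0016820140412495386 noise 0.09311231086564611
plate none
strap 325 h 0.01 cloudc [0.4154 0.2818] rayc [0.4153 0.2814] rect [416.2 281.7] [99.2 24. ] 45.8 circ [415.6 282.3] 50.4
pA 195 h 0.0276 cloudc [ 0.5881 -0.3012] rayc [ 0.5875 -0.3005] rect [ 587.3 -300.3] [61.5 23.1] 86.7 circ [ 585.6 -300.2] 32.0
pB 215 h 0.0269 cloudc [ 0.4823 -0.4369] rayc [ 0.4818 -0.4354] rect [ 481.8 -434.7] [60.9 25.6] 39.8 circ [ 483.3 -436.4] 31.3
heel 134 h 0.0379 cloudc [ 0.4105 -0.2892] rayc [ 0.4102 -0.2884] rect [ 410.1 -289.1] [33.9 28.6] 89.9 circ [ 410.4 -288.5] 17.7
pink 130 h 0.0376 cloudc [ 0.4931 -0.2808] rayc [ 0.4926 -0.2801] rect [ 492.7 -280.2] [29.3 34. ] 44.3 circ [ 493.2 -279.3] 17.4
tin 699 h 0.0612 cloudc [0.5786 0.3007] rayc [0.5777 0.2998] rect [576.9 299.5] [82.6 71. ] 45.1 circ [577.5 298.8] 41.6
stop 172 h 0.0484 cloudc [ 0.4666 -0.0386] rayc [ 0.4664 -0.0385] rect [466.6 -38.7] [16.6 69.8] 35.0 circ [467.9 -37.8] 35.0
table 7682 h 0.0187 cloudc [0.5542 0.0226] rayc [0.554  0.0225] rect [554.5  22.2] [265.4 266.6] 90.0 circ [555.3  22.7] 134.4
whiteL 136 h 0.0376 cloudc [ 0.3314 -0.2467] rayc [ 0.3314 -0.2461] rect [ 331.  -246.1] [32.2 31.2] 44.3 circ [ 332.  -245.7] 17.3
whiteR 139 h 0.038 cloudc [ 0.3237 -0.3216] rayc [ 0.3237 -0.3207] rect [ 323.9 -319.8] [33.4 30.8] 88.0 circ [ 323.6 -320.3] 17.5
```

View pics/crop1.png

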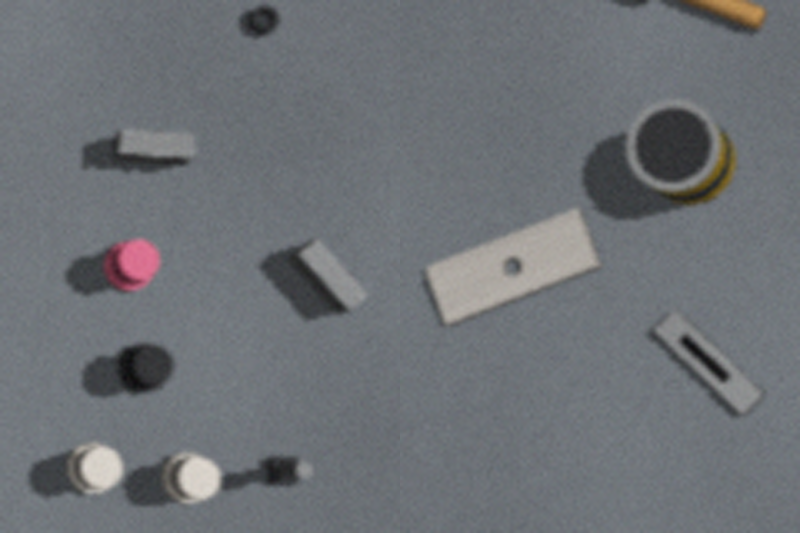

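Run:
```python
from h import *
z=np.load("top.npz"); p,d,K,T=[z[k] for k in "pdKT"]
X=cloud(d,K,T); H=X[...,2]; g=cv2.cvtColor(p,cv2.COLOR_RGB2GRAY).astype(float)
# plate
hsv=cv2.cvtColor(p,cv2.COLOR_RGB2HSV)
sub=lambda u0,v0,u1,v1:(slice(v0,v1),slice(u0,u1))
S=sub(60,165,135,215); print("bench rgb",np.median(p[215:240,60:130].reshape(-1,3),0),"plate",p[183,85],p[195,85])
def blob(S,m,top):
    n,l,st,c=cv2.connectedComponentsWithStats(m.astype(np.uint8)); k=1+st[1:,4].argmax()
    q=np.argwhere(l==k)[:,::-1]+[S[1].start,S[0].start]
    P=ray(q,top,K,T)[:,:2]; r=cv2.minAreaRect((P*1000).astype(np.float32))
    C=np.cov(P.T); w,V=np.linalg.eigh(C)
    return P.mean(0).round(4),np.sqrt(12*w).round(4),np.degrees(np.arctan2(V[1,1],V[0,1])).round(1),np.round(r[0],1),np.round(r[1],1),round(r[2],1)
print("plate",blob(S,g[S]>150,.01))
S=sub(138,200,178,238); print("strap",blob(S,g[S]>128,.012), np.median(g[S]))
for nm,S in (("A",sub(360,145,395,165)),("B",sub(415,180,445,206))):
    m=(H[S]>.023); print(nm,blob(S,m,.03)); m=g[S]>g[S].min()*.4+g[S].max()*.6; print(nm,blob(S,m,.03),g[S].max())
# hole
def dark(u,v,w,thr,zz):
    S=sub(u-w,v-w,u+w+1,v+w+1); W=np.clip(thr-g[S],0,None); vv,uu=np.mgrid[S]
    c=[(W*uu).sum()/W.sum(),(W*vv).sum()/W.sum()]; return c,ray(c,zz,K,T)[0].round(4)
print("hole",dark(255,166,7,100,.02)); print("platehole",dark(99,190,5,130,.01))
# slots
for u,v in ((260,140),(229,161),(282,171),(250,192)): print("slot",dark(u,v,10,90,.02))
# table rim
m=(H>.012)&(H<.08); m[:, :190]=0; m[:,320:]=0; m[:100]=0
n,l,st,c=cv2.connectedComponentsWithStats(m.astype(np.uint8)); k=1+st[1:,4].argmax()
cn=max(cv2.findContours((l==k).astype(np.uint8),0,1)[0],key=len)[:,0]
P=ray(cn,.02,K,T)[:,:2]; e=cv2.fitEllipse((P*1000).astype(np.float32)); print("rim",e)
```

```text
bench rgb [110. 116. 121.] plate [110 113 119] [172 168 161]
plate (array([0.4939, 0.4438]), array([0.0486, 0.1299]), np.float64(111.7), array([494.1, 443.9]), array([ 48.1, 126.9]), 21.8)
strap (array([0.4137, 0.2794]), array([0.0242, 0.1084]), np.float64(46.8), array([416.5, 282.7]), array([93.8, 21.4]), 47.2) 117.0
A (array([ 0.5882, -0.3015]), array([0.0212, 0.0611]), np.float64(85.6), array([ 588.1, -300.6]), array([61.3, 21.1]), 85.4)
A (array([ 0.5865, -0.3072]), array([0.058 , 0.0906]), np.float64(86.3), array([ 584.3, -301.6]), array([92.3, 51.6]), 90.0) 145.0
B (array([ 0.4823, -0.4372]), array([0.0214, 0.0605]), np.float64(-140.2), array([ 482.2, -436.3]), array([59.5, 22.5]), 39.7)
B (array([ 0.4877, -0.4481]), array([0.0532, 0.0765]), np.float64(-140.5), array([ 482.1, -437.7]), array([77.2, 66.5]), 89.9) 150.0
hole ([np.float64(254.9863515312916), np.float64(165.67310252996006)], array([0.5562, 0.0236, 0.02  ]))
platehole ([np.float64(98.80572597137014), np.float64(189.15132924335379)], array([0.4945, 0.4421, 0.01  ]))
slot ([np.float64(259.66130329847147), np.float64(139.8467417538214)], array([0.627, 0.011, 0.02 ]))
slot ([np.float64(228.50293901542983), np.float64(160.98824393828068)], array([0.569 , 0.0945, 0.02  ]))
slot ([np.float64(281.4787658802178), np.float64(170.30417422867512)], array([ 0.5436, -0.0473,  0.02  ]))
slot ([np.float64(250.11360899237255), np.float64(191.87515054195103)], array([0.4854, 0.0365, 0.02  ]))
rim ((555.3395385742188, 22.55968475341797), (265.3025207519531, 265.7857666015625), 112.44386291503906)
```

```bash
cat >> h.py <<'E'
C=np.array([.5559,.0233]); AX=34.8; a=np.radians(AX); tx=np.array([np.cos(a),np.sin(a)]); ty=np.array([-tx[1],tx[0]])
def tab(x,y=0): return C+x*tx+y*ty
def pose():
    s=bot.read_state(); R=np.array(s["tcp_rot"]); return s,np.array(s["position"]),np.degrees(np.arctan2(R[1,0],R[0,0])),R
def plan(xy,z,psi,N,start=None):
    """constant tool-frame rows (shift, then turn) to reach xy, z, psi"""
    s,P,p0,R=pose()
    if start is not None: P,p0=np.array(start[:3]),start[3]
    dpsi=(psi-p0+90)%180-90; w=-dpsi/90/N
    A=np.zeros((2,2))
    for i in range(N):
        f=np.radians(p0-i*w*90); A+=np.array([[np.cos(f),-np.sin(f)],[np.sin(f),np.cos(f)]])
    q=np.linalg.solve(A,np.array(xy)-P[:2])/.04; dy=(P[2]-z)/.04/N
    print(f"from {P.round(4)} psi {p0:.1f}: {N} rows dx {q[0]:.3f} dz {q[1]:.3f} dy {dy:.3f} wy {w:.4f}  (turn {dpsi:.1f})  mm: x {q[0]*40*N:.1f} z {q[1]*40*N:.1f} | tilt {R[2,0]:.4f} {R[2,2]:.4f}")
E
python3 -c "
from h import *
plan((.588,-.301),.13,-4.5,24); plan((.588,-.301),.13,-4.5,28)"
```

```text
from [0.244  0.5747 0.2093] psi 67.0: 24 rows dx -0.205 dz -1.026 dy 0.083 wy 0.0331  (turn -71.5)  mm: x -196.6 z -985.2 | tilt -0.0019 0.0004
from [0.244  0.5747 0.2093] psi 67.0: 28 rows dx -0.172 dz -0.880 dy 0.071 wy 0.0284  (turn -71.5)  mm: x -192.9 z -985.9 | tilt -0.0019 0.0004
```

Emit:
drive_tool(commands=[{"dx": -0.17, "dz": -0.88, "dy": 0.07, "wy": 0.0284, "grip": 45}, {"dx": -0.17, "dz": -0.88, "dy": 0.07, "wy": 0.0284, "grip": 45}, {"dx": -0.17, "dz": -0.88, "dy": 0.07, "wy": 0.0284, "grip": 45}, {"dx": -0.17, "dz": -0.88, "dy": 0.07, "wy": 0.0284, "grip": 45}, {"dx": -0.17, "dz": -0.88, "dy": 0.07, "wy": 0.0284, "grip": 45}, {"dx": -0.17, "dz": -0.88, "dy": 0.07, "wy": 0.0284, "grip": 45}, {"dx": -0.17, "dz": -0.88, "dy": 0.07, "wy": 0.0284, "grip": 45}, {"dx": -0.17, "dz": -0.88, "dy": 0.07, "wy": 0.0284, "grip": 45}])

```text
schema error: expected keys dx, dy, dz, wx, wy, wz, grip
```

Emit:
drive_tool(commands=[{"dx": -0.17, "dz": -0.88, "dy": 0.07, "wx": 0, "wz": 0, "wy": 0.0284, "grip": 45}, {"dx": -0.17, "dz": -0.88, "dy": 0.07, "wx": 0, "wz": 0, "wy": 0.0284, "grip": 45}, {"dx": -0.17, "dz": -0.88, "dy": 0.07, "wx": 0, "wz": 0, "wy": 0.0284, "grip": 45}, {"dx": -0.17, "dz": -0.88, "dy": 0.07, "wx": 0, "wz": 0, "wy": 0.0284, "grip": 45}, {"dx": -0.17, "dz": -0.88, "dy": 0.07, "wx": 0, "wz": 0, "wy": 0.0284, "grip": 45}, {"dx": -0.17, "dz": -0.88, "dy": 0.07, "wx": 0, "wz": 0, "wy": 0.0284, "grip": 45}, {"dx": -0.17, "dz": -0.88, "dy": 0.07, "wx": 0, "wz": 0, "wy": 0.0284, "grip": 45}, {"dx": -0.17, "dz": -0.88, "dy": 0.07, "wx": 0, "wz": 0, "wy": 0.0284, "grip": 45}])

```text
time_s: 1.1
position: [0.4539, 0.38, 0.1872]
tcp_rot: [[0.689, -0.001, -0.725], [0.725, -0.0, 0.689], [-0.001, -1.0, 0.0]]
force: [0.5, -0.2, 0.9]
opening: 0.519
```

```bash
python3 -c "
from h import *
# predicted
p=np.array([.244,.5747]);f=67.0
for i in range(8):
    c,s=np.cos(np.radians(f)),np.sin(np.radians(f)); p=p+.04*np.array([c*-.17+s*.88,s*-.17-c*.88]); f-=.0284*90
print('pred',p,f)
plan((.588,-.301),.12,-4.5,20);plan((.588,-.301),.12,-4.5,19)"
```

```text
pred [0.45307053 0.38055687] 46.55200000000002
from [0.4539 0.38   0.1872] psi 46.4: 20 rows dx -0.173 dz -0.880 dy 0.084 wy 0.0283  (turn -50.9)  mm: x -138.2 z -703.9 | tilt -0.0007 0.0002
from [0.4539 0.38   0.1872] psi 46.4: 19 rows dx -0.183 dz -0.926 dy 0.088 wy 0.0298  (turn -50.9)  mm: x -139.0 z -703.8 | tilt -0.0007 0.0002
```

Emit:
drive_tool(commands=[{"dx": -0.17, "dz": -0.88, "dy": 0.08, "wx": 0, "wz": 0, "wy": 0.0284, "grip": 45}, {"dx": -0.17, "dz": -0.88, "dy": 0.08, "wx": 0, "wz": 0, "wy": 0.0284, "grip": 45}, {"dx": -0.17, "dz": -0.88, "dy": 0.08, "wx": 0, "wz": 0, "wy": 0.0284, "grip": 45}, {"dx": -0.17, "dz": -0.88, "dy": 0.08, "wx": 0, "wz": 0, "wy": 0.0284, "grip": 45}, {"dx": -0.17, "dz": -0.88, "dy": 0.08, "wx": 0, "wz": 0, "wy": 0.0284, "grip": 45}, {"dx": -0.17, "dz": -0.88, "dy": 0.08, "wx": 0, "wz": 0, "wy": 0.0284, "grip": 45}, {"dx": -0.17, "dz": -0.88, "dy": 0.08, "wx": 0, "wz": 0, "wy": 0.0284, "grip": 45}, {"dx": -0.17, "dz": -0.88, "dy": 0.08, "wx": 0, "wz": 0, "wy": 0.0284, "grip": 45}])

```text
time_s: 2.1
position: [0.5814, 0.1249, 0.1616]
tcp_rot: [[0.899, -0.001, -0.438], [0.438, 0.0, 0.899], [-0.001, -1.0, 0.0]]
force: [0.2, -0.0, 0.8]
opening: 0.518
```

Emit:
drive_tool(commands=[{"dx": -0.17, "dz": -0.88, "dy": 0.08, "wx": 0, "wz": 0, "wy": 0.0284, "grip": 45}, {"dx": -0.17, "dz": -0.88, "dy": 0.08, "wx": 0, "wz": 0, "wy": 0.0284, "grip": 45}, {"dx": -0.17, "dz": -0.88, "dy": 0.08, "wx": 0, "wz": 0, "wy": 0.0284, "grip": 45}, {"dx": -0.17, "dz": -0.88, "dy": 0.08, "wx": 0, "wz": 0, "wy": 0.0284, "grip": 45}, {"dx": -0.17, "dz": -0.88, "dy": 0.08, "wx": 0, "wz": 0, "wy": 0.0284, "grip": 45}, {"dx": -0.17, "dz": -0.88, "dy": 0.08, "wx": 0, "wz": 0, "wy": 0.0284, "grip": 45}, {"dx": -0.17, "dz": -0.88, "dy": 0.08, "wx": 0, "wz": 0, "wy": 0.0284, "grip": 45}, {"dx": -0.17, "dz": -0.88, "dy": 0.08, "wx": 0, "wz": 0, "wy": 0.0284, "grip": 45}])

```text
time_s: 3.1
position: [0.6119, -0.1587, 0.1359]
tcp_rot: [[0.995, -0.001, -0.097], [0.097, 0.0, 0.995], [-0.001, -1.0, 0.0]]
force: [0.0, -0.7, 0.7]
opening: 0.517
```

```bash
python3 -c "
from h import *
plan((.588,-.301),.08,-4.5,4);plan((.588,-.301),.08,-4.5,5)"
```

```text
from [ 0.6119 -0.1587  0.1359] psi 5.5: 4 rows dx -0.177 dz -0.885 dy 0.350 wy 0.0279  (turn -10.0)  mm: x -28.3 z -141.7 | tilt -0.0007 0.0005
from [ 0.6119 -0.1587  0.1359] psi 5.5: 5 rows dx -0.138 dz -0.709 dy 0.280 wy 0.0223  (turn -10.0)  mm: x -27.7 z -141.8 | tilt -0.0007 0.0005
```

Emit:
drive_tool(commands=[{"dx": -0.177, "dz": -0.885, "dy": 0.35, "wx": 0, "wz": 0, "wy": 0.028, "grip": 45}, {"dx": -0.177, "dz": -0.885, "dy": 0.35, "wx": 0, "wz": 0, "wy": 0.028, "grip": 45}, {"dx": -0.177, "dz": -0.885, "dy": 0.35, "wx": 0, "wz": 0, "wy": 0.028, "grip": 45}, {"dx": -0.177, "dz": -0.885, "dy": 0.35, "wx": 0, "wz": 0, "wy": 0.028, "grip": 45}, {"dx": 0, "dz": 0, "dy": 0, "wx": 0, "wz": 0, "wy": 0, "grip": 45}, {"dx": 0, "dz": 0, "dy": 0.75, "wx": 0, "wz": 0, "wy": 0, "grip": 45}, {"dx": 0, "dz": 0, "dy": 0.55, "wx": 0, "wz": 0, "wy": 0, "grip": 45}, {"dx": 0, "dz": 0, "dy": 0, "wx": 0, "wz": 0, "wy": 0, "grip": 45}])

```text
time_s: 4.1
position: [0.5872, -0.2978, 0.0268]
tcp_rot: [[0.997, -0.004, 0.076], [-0.076, 0.003, 0.997], [-0.004, -1.0, 0.003]]
force: [-0.7, 0.0, -0.2]
opening: 0.511
```

Run:
```python
from h import *
p,d,K,T=cap("top")
tip=[pose()[1]]; print(tip)
u,v=proj([[.588,-.301,.05]],K,T)[0].astype(int); print(u,v)
a=cv2.resize(p[v-40:v+40,u-40:u+40],(400,400),interpolation=cv2.INTER_CUBIC)
p,d,K,T=cap("side"); u,v=proj([[.588,-.301,.03]],K,T)[0].astype(int)
b=cv2.resize(p[v-40:v+40,u-40:u+40],(400,400),interpolation=cv2.INTER_CUBIC)
cv2.imwrite("pics/g1.png",np.hstack([a,b])[:,:,::-1])
```

```text
[array([ 0.58825294, -0.29859339,  0.02810835])]
378 151
```

View pics/g1.png

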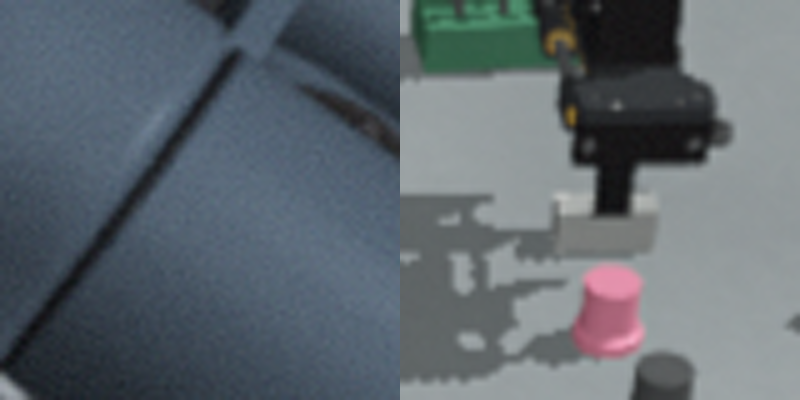

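Run:
```python
from h import *
p,d,K,T=cap("side"); X=cloud(d,K,T)
u,v=proj([[.588,-.301,.03]],K,T)[0].astype(int); print(u,v)
S=(slice(v-8,v+14,2),slice(u-12,u+14,2))
print((X[S][...,0]*1000).astype(int)); print((X[S][...,2]*1000).astype(int)); print(p[S].mean(-1).astype(int))
for q in ([.588-.0225,-.3,.006],[.588+.0225,-.3,.006],[.578,-.33,.03],[.578,-.27,.03]): print(proj([q],K,T)-[u,v])
```

```text
347 163
[[684 681 685 687 501 504 501 497 501 501 503 504 502]
 [674 672 680 670 676 668 558 550 555 552 672 668 667]
 [657 659 657 661 659 659 555 557 559 550 653 654 658]
 [648 649 650 644 648 645 554 557 556 555 642 644 638]
 [641 638 594 595 600 592 558 555 559 562 590 586 633]
 [626 631 582 580 581 578 554 556 553 554 582 580 620]
 [618 614 582 582 579 579 581 584 578 576 578 585 612]
 [606 600 576 583 578 579 582 578 579 575 580 578 605]
 [593 594 576 584 583 576 580 579 583 576 575 572 591]
 [585 583 583 581 584 577 576 578 582 572 579 575 583]
 [575 571 572 575 576 577 571 570 564 574 565 568 568]]
[[  0   2   0  -2 116 114 116 118 115 114 113 112 113]
 [  0   0  -5   1  -3   1  72  77  73  75  -3  -1   0]
 [  3   1   2   0   0   0  67  66  63  69   1   0  -2]
 [  1   0   0   3   0   1  61  59  58  59   1   0   3]
 [  0   0  29  28  24  29  51  53  50  48  29  30  -1]
 [  1  -1  30  31  30  31  47  45  47  46  26  27   0]
 [  0   1  23  22  24  23  22  19  23  24  22  17  -1]
 [  0   4  20  15  17  16  14  16  15  17  13  15  -4]
 [  1   1  12   7   7  11   8   8   5   9  10  11  -1]
 [  0   1   1   1   0   4   3   2  -1   5   0   2  -3]
 [  0   2   1  -1  -2  -3   0   0   4  -2   2   0   0]]
[[150 152 152 110  47  44  21  21  23  25  78  79  85]
 [152 152 150 152 151 145  36  21  20  42 151 150 151]
 [151 151 150 150 150 139  23  21  19  74 150 150 150]
 [151 157 170 159 160 146  23  19  20  79 143 159 150]
 [153 141 173 172 172 150  15  18  16 114 173 169 149]
 [154 125 170 162 154 116  61  63  63 108 145 143 150]
 [154 109 122 120 120 121 123 123 122 122 121 122 150]
 [101  97 121 122 123 122 122 122 122 123 122 125 151]
 [ 98 100 123 122 122 122 123 122 121 122 120 130 152]
 [ 97 106 121 112 111 114 114 114 112 116 127 144 153]
 [134 148 154 153 154 154 161 160 157 152 152 153 153]]
[[ 0.98681894 11.53197998]]
[[-2.42722452  3.22394313]]
[[10.7509206   1.85983887]]
[[-9.25116686  3.06009451]]
```

Run:
```python
from h import *
s,P,psi,R=pose(); print(P,psi,s["joint_positions"],s["opening"])
p,d,K,T=cap("side"); X=cloud(d,K,T); np.savez("side1",p=p,d=d,K=K,T=T)
u,v=347,163
m=np.zeros(d.shape,bool); m[v-60:v+20,u-45:u+45]=1
m&=(d>0)&(X[...,2]>.035)&(X[...,2]<.3)&(X[...,0]<.62)
for lo in np.arange(.035,.2,.01):
    k=m&(X[...,2]>lo)&(X[...,2]<=lo+.01)
    if k.sum(): 
        q=X[k]; print(round(lo,3),k.sum(),"x",q[:,0].min().round(3),np.median(q[:,0]).round(3),"y",q[:,1].min().round(3),q[:,1].max().round(3))
c=cv2.resize(p[v-90:v+30,u-80:u+80],(800,600),interpolation=cv2.INTER_CUBIC); cv2.imwrite("pics/g2.png",c[:,:,::-1])
```

```text
[ 0.58935518 -0.29973163  0.02961409] -4.4012434581905975 [-3.66255500e+01  4.57601643e+01  8.36790601e+01  1.14744964e-02
  5.04674138e+01 -3.22315721e+01] 0.5184592053844196
0.035 68 x 0.479 0.493 y -0.309 -0.269
0.045 25 x 0.498 0.559 y -0.31 -0.275
0.055 21 x 0.555 0.558 y -0.308 -0.287
0.065 20 x 0.554 0.556 y -0.31 -0.287
0.075 11 x 0.548 0.553 y -0.309 -0.288
0.105 22 x 0.498 0.503 y -0.329 -0.259
0.115 102 x 0.496 0.503 y -0.33 -0.258
0.125 107 x 0.496 0.506 y -0.331 -0.257
0.135 104 x 0.489 0.498 y -0.334 -0.258
0.145 228 x 0.488 0.507 y -0.33 -0.257
0.155 159 x 0.493 0.534 y -0.33 -0.259
0.165 72 x 0.531 0.54 y -0.319 -0.273
0.175 60 x 0.533 0.54 y -0.318 -0.275
0.185 53 x 0.531 0.54 y -0.318 -0.274
0.195 74 x 0.535 0.54 y -0.333 -0.262
```

View pics/g2.png

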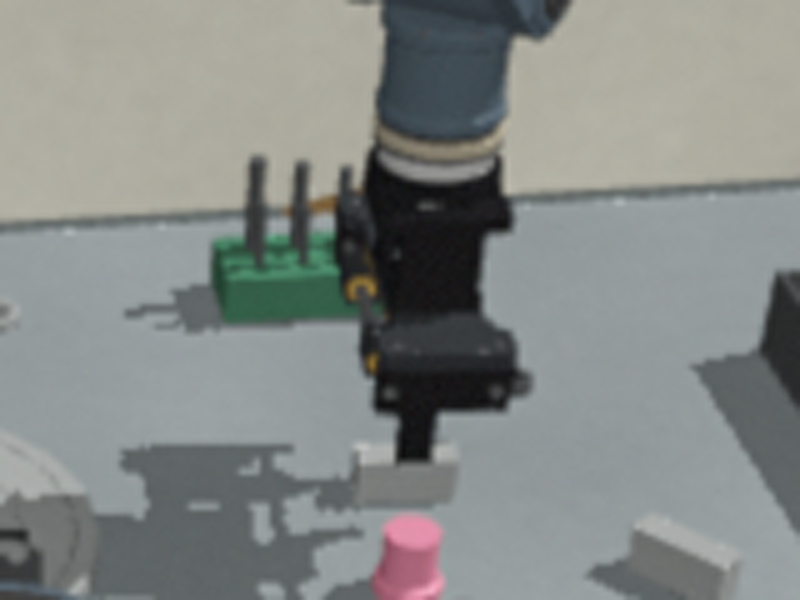

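Emit:
drive_tool(commands=[{"dx": 0, "dz": 0, "dy": 0.08, "wx": 0, "wz": 0, "wy": 0, "grip": 45}, {"dx": 0, "dz": 0, "dy": 0.08, "wx": 0, "wz": 0, "wy": 0, "grip": 45}, {"dx": 0, "dz": 0, "dy": 0.07, "wx": 0, "wz": 0, "wy": 0, "grip": 45}, {"dx": 0, "dz": 0, "dy": 0, "wx": 0, "wz": 0, "wy": 0, "grip": 45}])

```text
time_s: 4.8
position: [0.5882, -0.2997, 0.0189]
tcp_rot: [[0.997, -0.001, 0.078], [-0.078, 0.001, 0.997], [-0.001, -1.0, 0.0]]
force: [0.3, 0.6, -0.0]
opening: 0.513
```

```bash
cat >> h.py <<'E'
def look(n,xyz,hw,hh,scale):
    p,d,K,T=cap(n); u,v=proj([xyz],K,T)[0].astype(int); u=max(u,hw); v=max(v,hh)
    return p[v-hh:v+hh,u-hw:u+hw],d,K,T,u,v
def finger():
    """tip height of the nearer finger, from the side view's depth"""
    s,P,psi,R=pose(); p,d,K,T=cap("side"); X=cloud(d,K,T); g=p.max(-1)
    m=(d>0)&(g<75)&(abs(X[...,1]-P[1])<.03)&(X[...,0]>P[0]-.06)&(X[...,0]<P[0]+.06)&(X[...,2]<P[2]+.09)&(X[...,2]>-.01)
    q=X[m]; print("state",P.round(4),"tip z",np.percentile(q[:,2],[0,3,10]).round(4),"y",np.median(q[:,1]).round(4),m.sum())
E
python3 -c "
from h import *
finger(); print(bot.read_state()['force'])"
```

```text
state [ 0.5882 -0.2997  0.0189] tip z [0.0343 0.0349 0.0374] y -0.297 70
[-0.11681932  0.30387516 -0.55081968]
```

Emit:
drive_tool(commands=[{"dx": 0, "dz": 0, "dy": 0.17, "wx": 0, "wz": 0, "wy": 0, "grip": 45}, {"dx": 0, "dz": 0, "dy": 0.17, "wx": 0, "wz": 0, "wy": 0, "grip": 45}, {"dx": 0, "dz": 0, "dy": 0.16, "wx": 0, "wz": 0, "wy": 0, "grip": 45}, {"dx": 0, "dz": 0, "dy": 0, "wx": 0, "wz": 0, "wy": 0, "grip": 45}])

```text
time_s: 5.35
position: [0.5879, -0.2995, -0.0017]
tcp_rot: [[0.997, -0.001, 0.078], [-0.078, 0.001, 0.997], [-0.002, -1.0, 0.001]]
force: [-0.1, 0.7, -0.5]
opening: 0.516
```

```bash
python3 -c "
from h import *
finger(); s=bot.read_state(); print(s['force'],s['joint_positions'],s['tcp_rot'])"
```

```text
state [ 0.5879 -0.2995 -0.0017] tip z [0.0157 0.0166 0.0177] y -0.2972 61
[ 0.624504   -0.42054176  0.0589712 ] [-3.66787450e+01  4.83133091e+01  8.41451306e+01 -2.33672327e-03
  4.75974958e+01 -3.22335310e+01] [[ 9.96993695e-01 -8.00945141e-04  7.74785761e-02]
 [-7.74781425e-02  5.58993278e-04  9.96993894e-01]
 [-8.41847418e-04 -9.99999523e-01  4.95257032e-04]]
```

Emit:
drive_tool(commands=[{"dx": 0, "dz": 0, "dy": 0.12, "wx": 0, "wz": 0, "wy": 0, "grip": 45}, {"dx": 0, "dz": 0, "dy": 0.12, "wx": 0, "wz": 0, "wy": 0, "grip": 45}, {"dx": 0, "dz": 0, "dy": 0, "wx": 0, "wz": 0, "wy": 0, "grip": 12}, {"dx": 0, "dz": 0, "dy": 0, "wx": 0, "wz": 0, "wy": 0, "grip": 12}, {"dx": 0, "dz": 0, "dy": 0, "wx": 0, "wz": 0, "wy": 0, "grip": 12}, {"dx": 0, "dz": 0, "dy": 0, "wx": 0, "wz": 0, "wy": 0, "grip": 12}, {"dx": 0, "dz": 0, "dy": 0, "wx": 0, "wz": 0, "wy": 0, "grip": 12}])

```text
time_s: 6.28
position: [0.5889, -0.3001, -0.0101]
tcp_rot: [[0.997, 0.001, 0.078], [-0.078, -0.0, 0.997], [0.001, -1.0, -0.0]]
force: [1.2, -1.3, 0.1]
opening: 0.231
```

```bash
python3 -c "
from h import *
finger()
t=tab(.045); print(t); plan(t,.085,AX,12,start=(.588,-.2995,.085,-4.4)); plan(t,.085,AX,11,start=(.588,-.2995,.085,-4.4))"
```

```text
state [ 0.5889 -0.3001 -0.0101] tip z [0.0048 0.0056 0.0065] y -0.2983 50
[0.59285171 0.04898211]
from [ 0.588  -0.2995  0.085 ] psi -4.4: 12 rows dx 0.184 dz 0.717 dy 0.000 wy -0.0363  (turn 39.2)  mm: x 88.2 z 344.2 | tilt 0.0008 -0.0004
from [ 0.588  -0.2995  0.085 ] psi -4.4: 11 rows dx 0.198 dz 0.783 dy 0.000 wy -0.0396  (turn 39.2)  mm: x 87.3 z 344.5 | tilt 0.0008 -0.0004
```

Emit:
drive_tool(commands=[{"dx": 0, "dz": 0, "dy": -0.5, "wx": 0, "wz": 0, "wy": 0, "grip": 12}, {"dx": 0, "dz": 0, "dy": -1, "wx": 0, "wz": 0, "wy": 0, "grip": 12}, {"dx": 0.198, "dz": 0.783, "dy": -0.3, "wx": 0, "wz": 0, "wy": -0.0396, "grip": 12}, {"dx": 0.198, "dz": 0.783, "dy": -0.2, "wx": 0, "wz": 0, "wy": -0.0396, "grip": 12}, {"dx": 0.198, "dz": 0.783, "dy": 0, "wx": 0, "wz": 0, "wy": -0.0396, "grip": 12}, {"dx": 0.198, "dz": 0.783, "dy": 0, "wx": 0, "wz": 0, "wy": -0.0396, "grip": 12}, {"dx": 0.198, "dz": 0.783, "dy": 0, "wx": 0, "wz": 0, "wy": -0.0396, "grip": 12}, {"dx": 0.198, "dz": 0.783, "dy": 0, "wx": 0, "wz": 0, "wy": -0.0396, "grip": 12}])

```text
time_s: 7.32
position: [0.6208, -0.1088, 0.0707]
tcp_rot: [[0.956, -0.0, -0.293], [0.293, -0.0, 0.956], [-0.0, -1.0, -0.0]]
force: [0.3, -0.5, -2.7]
opening: 0.23
```

Emit:
drive_tool(commands=[{"dx": 0.198, "dz": 0.783, "dy": 0, "wx": 0, "wz": 0, "wy": -0.0396, "grip": 12}, {"dx": 0.198, "dz": 0.783, "dy": 0, "wx": 0, "wz": 0, "wy": -0.0396, "grip": 12}, {"dx": 0.198, "dz": 0.783, "dy": 0, "wx": 0, "wz": 0, "wy": -0.0396, "grip": 12}, {"dx": 0.198, "dz": 0.783, "dy": 0, "wx": 0, "wz": 0, "wy": -0.0396, "grip": 12}, {"dx": 0.198, "dz": 0.783, "dy": 0, "wx": 0, "wz": 0, "wy": -0.0396, "grip": 12}, {"dx": 0, "dz": 0, "dy": 0.8, "wx": 0, "wz": 0, "wy": 0, "grip": 12}, {"dx": 0, "dz": 0, "dy": 0, "wx": 0, "wz": 0, "wy": 0, "grip": 12}, {"dx": 0, "dz": 0, "dy": 0, "wx": 0, "wz": 0, "wy": 0, "grip": 12}])

```text
time_s: 8.32
position: [0.594, 0.0482, 0.0387]
tcp_rot: [[0.822, 0.001, -0.57], [0.57, -0.0, 0.822], [0.001, -1.0, -0.001]]
force: [-0.0, 1.1, -2.3]
opening: 0.226
```

```bash
python3 -c "
from h import *
plan(tab(.045),.0115,AX,4)
p,d,K,T=cap('side'); X=cloud(d,K,T); np.savez('s2',p=p,d=d,K=K,T=T)
u,v=proj([[*tab(.045),.05]],K,T)[0].astype(int);print(u,v)
a=cv2.resize(p[v-40:v+40,u-40:u+40],(400,400),interpolation=2)
p,d,K,T=cap('top');u,v=proj([[*tab(.0),.02]],K,T)[0].astype(int);print(u,v)
b=cv2.resize(p[v-60:v+60,u-60:u+60],(400,400),interpolation=2); cv2.imwrite('pics/g3.png',np.hstack([a,b])[:,:,::-1])
"
```

```text
from [0.594  0.0482 0.0387] psi 34.7: 4 rows dx -0.003 dz 0.008 dy 0.170 wy -0.0002  (turn 0.1)  mm: x -0.5 z 1.3 | tilt 0.0006 -0.0006
229 164
255 165
```

View pics/g3.png

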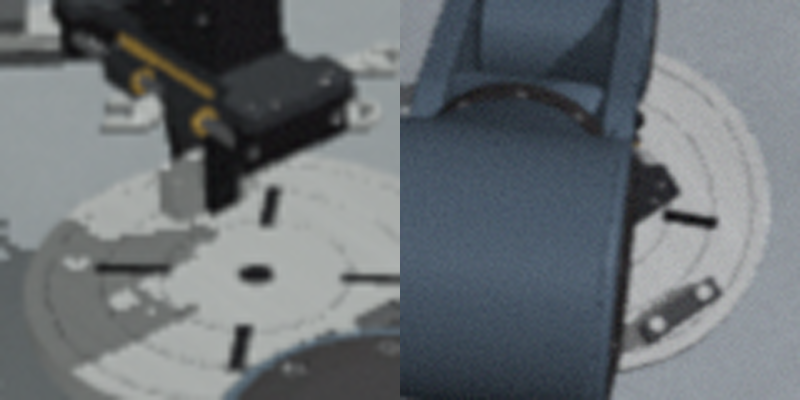

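Emit:
drive_tool(commands=[{"dx": -0.01, "dz": 0.03, "dy": 0.35, "wx": 0, "wz": 0, "wy": 0, "grip": 12}, {"dx": 0, "dz": 0, "dy": 0.27, "wx": 0, "wz": 0, "wy": 0, "grip": 12}, {"dx": 0, "dz": 0, "dy": 0.05, "wx": 0, "wz": 0, "wy": 0, "grip": 12}, {"dx": 0, "dz": 0, "dy": 0.03, "wx": 0, "wz": 0, "wy": 0, "grip": 12}, {"dx": 0, "dz": 0, "dy": 0.0, "wx": 0, "wz": 0, "wy": 0, "grip": 12}])

```text
time_s: 9.05
position: [0.5924, 0.0494, 0.0099]
tcp_rot: [[0.822, 0.0, -0.57], [0.57, 0.0, 0.822], [0.0, -1.0, -0.0]]
force: [-0.2, 0.3, -0.2]
opening: 0.225
```

Emit:
drive_tool(commands=[{"dx": 0, "dz": 0, "dy": 0, "wx": 0, "wz": 0, "wy": 0, "grip": 40}, {"dx": 0, "dz": 0, "dy": 0, "wx": 0, "wz": 0, "wy": 0, "grip": 40}, {"dx": 0, "dz": 0, "dy": -0.1, "wx": 0, "wz": 0, "wy": 0, "grip": 40}, {"dx": 0, "dz": 0, "dy": -0.6, "wx": 0, "wz": 0, "wy": 0, "grip": 40}, {"dx": 0, "dz": 0, "dy": -1, "wx": 0, "wz": 0, "wy": 0, "grip": 40}, {"dx": 0, "dz": 0, "dy": 0, "wx": 0, "wz": 0, "wy": 0, "grip": 40}])

```text
time_s: 9.8
position: [0.5954, 0.0491, 0.0811]
tcp_rot: [[0.821, 0.008, -0.57], [0.57, -0.001, 0.822], [0.006, -1.0, -0.005]]
force: [0.4, -1.0, 0.3]
opening: 0.46
```

```bash
python3 -c "
from h import *
for N in (14,16): plan((.482,-.4365),.08,-50.2,N)"
```

```text
from [0.5954 0.0491 0.0811] psi 34.8: 14 rows dx -0.144 dz -0.967 dy 0.002 wy 0.0674  (turn -85.0)  mm: x -80.5 z -541.3 | tilt 0.0060 -0.0051
from [0.5954 0.0491 0.0811] psi 34.8: 16 rows dx -0.120 dz -0.847 dy 0.002 wy 0.0590  (turn -85.0)  mm: x -76.9 z -541.9 | tilt 0.0060 -0.0051
```

Emit:
drive_tool(commands=[{"dx": -0.12, "dz": -0.847, "dy": 0, "wx": 0, "wz": 0, "wy": 0.059, "grip": 45}, {"dx": -0.12, "dz": -0.847, "dy": 0, "wx": 0, "wz": 0, "wy": 0.059, "grip": 45}, {"dx": -0.12, "dz": -0.847, "dy": 0, "wx": 0, "wz": 0, "wy": 0.059, "grip": 45}, {"dx": -0.12, "dz": -0.847, "dy": 0, "wx": 0, "wz": 0, "wy": 0.059, "grip": 45}, {"dx": -0.12, "dz": -0.847, "dy": 0, "wx": 0, "wz": 0, "wy": 0.059, "grip": 45}, {"dx": -0.12, "dz": -0.847, "dy": 0, "wx": 0, "wz": 0, "wy": 0.059, "grip": 45}, {"dx": -0.12, "dz": -0.847, "dy": 0, "wx": 0, "wz": 0, "wy": 0.059, "grip": 45}, {"dx": -0.12, "dz": -0.847, "dy": 0, "wx": 0, "wz": 0, "wy": 0.059, "grip": 45}])

```text
time_s: 10.8
position: [0.6296, -0.2165, 0.0766]
tcp_rot: [[0.991, -0.001, 0.137], [-0.137, 0.001, 0.991], [-0.001, -1.0, 0.001]]
force: [0.8, 0.0, 0.2]
opening: 0.517
```

```bash
cat >> h.py <<'E'
def packers(n="top",lo=.043,hi=.056,top=.05,img=None):
    """flat tops on the table, in table axes (mm): centre, size, angle of long side"""
    p,d,K,T=img or cap(n); X=cloud(d,K,T)
    L=(X[...,:2]-C)@np.stack([tx,ty],1)
    m=(d>0)&(X[...,2]>lo)&(X[...,2]<hi)&(np.hypot(L[...,0],L[...,1])<.13)&(L[...,0]>-.095)
    n_,l,st,_=cv2.connectedComponentsWithStats(m.astype(np.uint8))
    for k in range(1,n_):
        if st[k,4]<60: continue
        q=np.argwhere(l==k)[:,::-1]; P=(ray(q,top,K,T)[:,:2]-C)@np.stack([tx,ty],1)*1000
        w,V=np.linalg.eigh(np.cov(P.T)); r=cv2.minAreaRect(P.astype(np.float32))
        print(n,st[k,4],"c",P.mean(0).round(1),"size",np.sqrt(12*w).round(1),"ang",np.degrees(np.arctan2(V[1,1],V[0,1])).round(1),"rect",np.round(r[0],1),np.round(r[1],1),round(r[2],1))
E
python3 -c "
from h import *
for N in (8,9): plan((.482,-.4365),.05,-50.2,N)
packers(); packers('side')
p,d,K,T=cap('top');u,v=proj([[*tab(.0),.02]],K,T)[0].astype(int)
b=cv2.resize(p[v-60:v+60,u-60:u+60],(480,480),interpolation=2); cv2.imwrite('pics/g4.png',b[:,:,::-1])
"
```

```text
from [ 0.6296 -0.2165  0.0766] psi -7.9: 8 rows dx -0.110 dz -0.840 dy 0.083 wy 0.0588  (turn -42.3)  mm: x -35.2 z -268.7 | tilt -0.0012 0.0005
from [ 0.6296 -0.2165  0.0766] psi -7.9: 9 rows dx -0.094 dz -0.747 dy 0.074 wy 0.0522  (turn -42.3)  mm: x -33.8 z -268.9 | tilt -0.0012 0.0005
side 114 c [39.2  0.8] size [27.9 64.2] ang 91.8 rect [38.6  1.4] [29.  65.3] 0.5
```

View pics/g4.png

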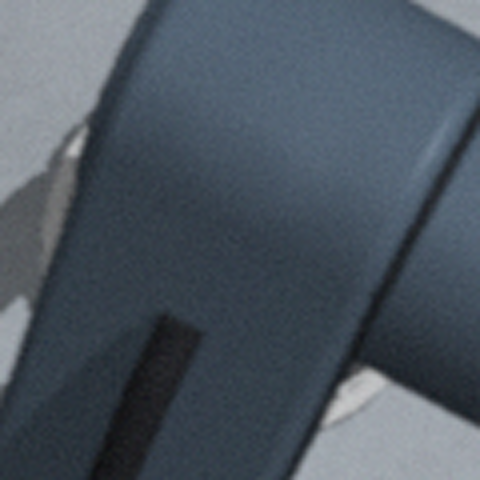

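Emit:
drive_tool(commands=[{"dx": -0.11, "dz": -0.84, "dy": 0.08, "wx": 0, "wz": 0, "wy": 0.0588, "grip": 45}, {"dx": -0.11, "dz": -0.84, "dy": 0.08, "wx": 0, "wz": 0, "wy": 0.0588, "grip": 45}, {"dx": -0.11, "dz": -0.84, "dy": 0.08, "wx": 0, "wz": 0, "wy": 0.0588, "grip": 45}, {"dx": -0.11, "dz": -0.84, "dy": 0.08, "wx": 0, "wz": 0, "wy": 0.0588, "grip": 45}, {"dx": -0.11, "dz": -0.84, "dy": 0.08, "wx": 0, "wz": 0, "wy": 0.0588, "grip": 45}, {"dx": -0.11, "dz": -0.84, "dy": 0.08, "wx": 0, "wz": 0, "wy": 0.0588, "grip": 45}, {"dx": -0.11, "dz": -0.84, "dy": 0.08, "wx": 0, "wz": 0, "wy": 0.0588, "grip": 45}, {"dx": -0.11, "dz": -0.84, "dy": 0.08, "wx": 0, "wz": 0, "wy": 0.0588, "grip": 45}])

```text
time_s: 11.95
position: [0.483, -0.4352, 0.0515]
tcp_rot: [[0.641, -0.0, 0.767], [-0.767, 0.001, 0.641], [-0.001, -1.0, 0.001]]
force: [-0.5, -0.3, -0.2]
opening: 0.517
```

```bash
python3 -c "
from h import *
imgs={n:cap(n) for n in ('top','side')}
plan((.482,-.4365),-.0105,-50.2,3)
for n in imgs: packers(n,img=imgs[n])
def crop(n,P,w):
    p,d,K,T=imgs[n]; u,v=proj([P],K,T)[0].astype(int); return cv2.resize(p[v-w:v+w,u-w:u+w],(400,400),interpolation=2)
cv2.imwrite('pics/g5.png',np.hstack([crop('top',[*tab(0),.02],60),crop('side',[.482,-.4365,.03],40)])[:,:,::-1])
"
```

```text
from [ 0.4809 -0.4365  0.0511] psi -50.2: 3 rows dx 0.006 dz 0.007 dy 0.514 wy 0.0000  (turn -0.0)  mm: x 0.8 z 0.8 | tilt -0.0026 -0.0004
top 174 c [43.6 -1.2] size [20.6 60.3] ang 89.7 rect [43.5 -0.8] [60. 20.] 89.5
```

View pics/g5.png

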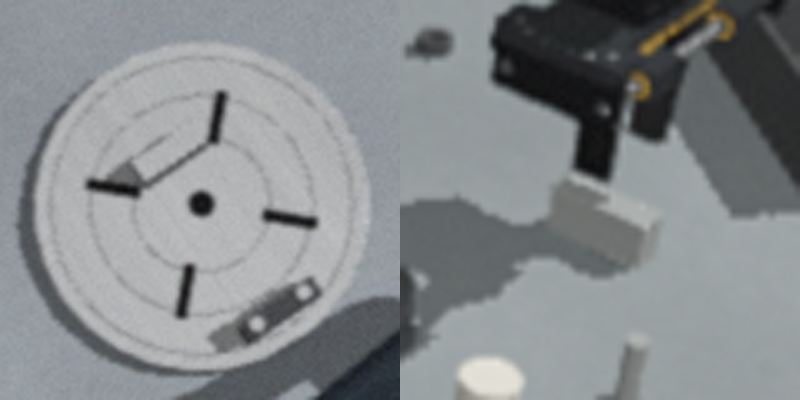

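Emit:
drive_tool(commands=[{"dx": 0.02, "dz": 0.02, "dy": 0.6, "wx": 0, "wz": 0, "wy": 0, "grip": 45}, {"dx": 0, "dz": 0, "dy": 0.6, "wx": 0, "wz": 0, "wy": 0, "grip": 45}, {"dx": 0, "dz": 0, "dy": 0.34, "wx": 0, "wz": 0, "wy": 0, "grip": 45}, {"dx": 0, "dz": 0, "dy": 0, "wx": 0, "wz": 0, "wy": 0, "grip": 45}, {"dx": 0, "dz": 0, "dy": 0, "wx": 0, "wz": 0, "wy": 0, "grip": 12}, {"dx": 0, "dz": 0, "dy": 0, "wx": 0, "wz": 0, "wy": 0, "grip": 12}, {"dx": 0, "dz": 0, "dy": 0, "wx": 0, "wz": 0, "wy": 0, "grip": 12}, {"dx": 0, "dz": 0, "dy": 0, "wx": 0, "wz": 0, "wy": 0, "grip": 12}])

```text
time_s: 13.05
position: [0.4846, -0.4366, -0.009]
tcp_rot: [[0.642, 0.001, 0.767], [-0.767, -0.001, 0.642], [0.001, -1.0, 0.0]]
force: [0.7, -0.4, 1.0]
opening: 0.226
```

```bash
python3 -c "
from h import *
print(tab(-.045));finger();plan(tab(-.045),.07,AX,16,start=(.482,-.4365,.07,-50.2));plan(tab(-.045),.07,AX,14,start=(.482,-.4365,.07,-50.2))
"
```

```text
[ 0.51894829 -0.00238211]
state [ 0.4846 -0.4366 -0.009 ] tip z [0.004  0.0064 0.0089] y -0.428 72
from [ 0.482  -0.4365  0.07  ] psi -50.2: 16 rows dx -0.072 dz 0.744 dy 0.000 wy -0.0590  (turn 85.0)  mm: x -45.8 z 476.0 | tilt 0.0012 0.0001
from [ 0.482  -0.4365  0.07  ] psi -50.2: 14 rows dx -0.087 dz 0.849 dy 0.000 wy -0.0675  (turn 85.0)  mm: x -48.9 z 475.6 | tilt 0.0012 0.0001
```

Emit:
drive_tool(commands=[{"dx": 0, "dz": 0, "dy": -0.7, "wx": 0, "wz": 0, "wy": 0, "grip": 12}, {"dx": 0, "dz": 0, "dy": -1, "wx": 0, "wz": 0, "wy": 0, "grip": 12}, {"dx": -0.087, "dz": 0.849, "dy": -0.2, "wx": 0, "wz": 0, "wy": -0.0675, "grip": 12}, {"dx": -0.087, "dz": 0.849, "dy": -0.1, "wx": 0, "wz": 0, "wy": -0.0675, "grip": 12}, {"dx": -0.087, "dz": 0.849, "dy": 0, "wx": 0, "wz": 0, "wy": -0.0675, "grip": 12}, {"dx": -0.087, "dz": 0.849, "dy": 0, "wx": 0, "wz": 0, "wy": -0.0675, "grip": 12}, {"dx": -0.087, "dz": 0.849, "dy": 0, "wx": 0, "wz": 0, "wy": -0.0675, "grip": 12}, {"dx": -0.087, "dz": 0.849, "dy": 0, "wx": 0, "wz": 0, "wy": -0.0675, "grip": 12}])

```text
time_s: 14.1
position: [0.5818, -0.2587, 0.0699]
tcp_rot: [[0.973, -0.001, 0.232], [-0.232, 0.001, 0.973], [-0.001, -1.0, 0.001]]
force: [1.8, -0.2, -2.3]
opening: 0.229
```

Emit:
drive_tool(commands=[{"dx": -0.087, "dz": 0.849, "dy": 0, "wx": 0, "wz": 0, "wy": -0.0675, "grip": 12}, {"dx": -0.087, "dz": 0.849, "dy": 0, "wx": 0, "wz": 0, "wy": -0.0675, "grip": 12}, {"dx": -0.087, "dz": 0.849, "dy": 0, "wx": 0, "wz": 0, "wy": -0.0675, "grip": 12}, {"dx": -0.087, "dz": 0.849, "dy": 0, "wx": 0, "wz": 0, "wy": -0.0675, "grip": 12}, {"dx": -0.087, "dz": 0.849, "dy": 0, "wx": 0, "wz": 0, "wy": -0.0675, "grip": 12}, {"dx": -0.087, "dz": 0.849, "dy": 0, "wx": 0, "wz": 0, "wy": -0.0675, "grip": 12}, {"dx": -0.087, "dz": 0.849, "dy": 0, "wx": 0, "wz": 0, "wy": -0.0675, "grip": 12}, {"dx": -0.087, "dz": 0.849, "dy": 0, "wx": 0, "wz": 0, "wy": -0.0675, "grip": 12}])

```text
time_s: 15.1
position: [0.5191, -0.0012, 0.0703]
tcp_rot: [[0.817, -0.001, -0.576], [0.576, 0.0, 0.817], [-0.001, -1.0, 0.001]]
force: [-0.2, 0.0, -2.5]
opening: 0.227
```

```bash
python3 -c "
from h import *
plan(tab(-.045),.011,AX,4); cap('side');cap('side'); plan(tab(-.045),.011,AX,1)"
```

```text
from [ 0.5191 -0.0012  0.0703] psi 35.2: 4 rows dx -0.005 dz -0.005 dy 0.370 wy 0.0011  (turn -0.4)  mm: x -0.8 z -0.9 | tilt -0.0005 0.0007
from [0.5151 0.0009 0.0698] psi 35.2: 1 rows dx 0.030 dz -0.123 dy 1.471 wy 0.0046  (turn -0.4)  mm: x 1.2 z -4.9 | tilt -0.0050 0.0062
```

Emit:
drive_tool(commands=[{"dx": 0, "dz": 0, "dy": 0.6, "wx": 0, "wz": 0, "wy": 0.004, "grip": 12}, {"dx": 0, "dz": 0, "dy": 0.6, "wx": 0, "wz": 0, "wy": 0, "grip": 12}, {"dx": 0, "dz": 0, "dy": 0, "wx": 0, "wz": 0, "wy": 0, "grip": 12}, {"dx": 0, "dz": 0, "dy": 0, "wx": 0, "wz": 0, "wy": 0, "grip": 12}, {"dx": 0, "dz": 0, "dy": 0, "wx": 0, "wz": 0, "wy": 0, "grip": 12}])

```text
time_s: 15.82
position: [0.5209, -0.0026, 0.0234]
tcp_rot: [[0.823, 0.002, -0.568], [0.568, -0.0, 0.823], [0.001, -1.0, -0.001]]
force: [-0.2, 0.7, -2.5]
opening: 0.227
```

```bash
python3 -c "
from h import *
plan(tab(-.045),.011,AX,1); cap('side');cap('side'); plan(tab(-.045),.011,AX,1)"
```

```text
from [ 0.5209 -0.0026  0.0234] psi 34.6: 1 rows dx -0.037 dz 0.031 dy 0.310 wy -0.0020  (turn 0.2)  mm: x -1.5 z 1.3 | tilt 0.0013 -0.0014
from [ 0.5207 -0.0025  0.0234] psi 34.6: 1 rows dx -0.035 dz 0.026 dy 0.309 wy -0.0020  (turn 0.2)  mm: x -1.4 z 1.0 | tilt 0.0011 -0.0013
```

Emit:
drive_tool(commands=[{"dx": -0.02, "dz": 0.04, "dy": 0.2, "wx": 0, "wz": 0, "wy": -0.002, "grip": 12}, {"dx": 0, "dz": 0, "dy": 0.06, "wx": 0, "wz": 0, "wy": 0, "grip": 12}, {"dx": 0, "dz": 0, "dy": 0.05, "wx": 0, "wz": 0, "wy": 0, "grip": 12}, {"dx": 0, "dz": 0, "dy": 0.02, "wx": 0, "wz": 0, "wy": 0, "grip": 12}, {"dx": 0, "dz": 0, "dy": 0, "wx": 0, "wz": 0, "wy": 0, "grip": 12}, {"dx": 0, "dz": 0, "dy": 0, "wx": 0, "wz": 0, "wy": 0, "grip": 12}])

```text
time_s: 16.68
position: [0.518, -0.0012, 0.0109]
tcp_rot: [[0.821, -0.0, -0.571], [0.571, -0.0, 0.821], [-0.0, -1.0, 0.0]]
force: [-2.7, 0.8, 13.4]
opening: 0.226
```

Emit:
drive_tool(commands=[{"dx": 0, "dz": 0, "dy": -0.01, "wx": 0, "wz": 0, "wy": 0, "grip": 40}, {"dx": 0, "dz": 0, "dy": 0, "wx": 0, "wz": 0, "wy": 0, "grip": 40}, {"dx": 0, "dz": 0, "dy": -0.1, "wx": 0, "wz": 0, "wy": 0, "grip": 40}, {"dx": 0, "dz": 0, "dy": -0.6, "wx": 0, "wz": 0, "wy": 0, "grip": 40}, {"dx": 0, "dz": 0, "dy": -1, "wx": 0, "wz": 0, "wy": 0, "grip": 70}, {"dx": 0, "dz": 0, "dy": -0.6, "wx": 0, "wz": 0, "wy": 0, "grip": 70}])

```text
time_s: 17.42
position: [0.5191, -0.0015, 0.1033]
tcp_rot: [[0.821, 0.002, -0.571], [0.571, -0.0, 0.821], [0.001, -1.0, -0.001]]
force: [0.7, 0.7, 0.1]
opening: 0.606
```

```bash
python3 -c "
from h import *
cap('side');cap('side')
for N in (13,15): plan((.4942,.4428),.08,21.7,N)"
```

```text
from [ 0.5205 -0.0017  0.1042] psi 34.8: 13 rows dx 0.368 dz 0.775 dy 0.046 wy 0.0112  (turn -13.1)  mm: x 191.3 z 403.2 | tilt 0.0040 -0.0043
from [ 0.5205 -0.0017  0.1042] psi 34.8: 15 rows dx 0.318 dz 0.672 dy 0.040 wy 0.0097  (turn -13.1)  mm: x 190.8 z 403.4 | tilt 0.0040 -0.0043
```

Emit:
drive_tool(commands=[{"dx": 0.368, "dz": 0.775, "dy": 0, "wx": 0, "wz": 0, "wy": 0.0112, "grip": 75}, {"dx": 0.368, "dz": 0.775, "dy": 0, "wx": 0, "wz": 0, "wy": 0.0112, "grip": 75}, {"dx": 0.368, "dz": 0.775, "dy": 0, "wx": 0, "wz": 0, "wy": 0.0112, "grip": 75}, {"dx": 0.368, "dz": 0.775, "dy": 0, "wx": 0, "wz": 0, "wy": 0.0112, "grip": 75}, {"dx": 0.368, "dz": 0.775, "dy": 0, "wx": 0, "wz": 0, "wy": 0.0112, "grip": 75}, {"dx": 0.368, "dz": 0.775, "dy": 0, "wx": 0, "wz": 0, "wy": 0.0112, "grip": 75}, {"dx": 0.368, "dz": 0.775, "dy": 0, "wx": 0, "wz": 0, "wy": 0.0112, "grip": 75}, {"dx": 0.368, "dz": 0.775, "dy": 0, "wx": 0, "wz": 0, "wy": 0.0112, "grip": 75}])

```text
time_s: 18.52
position: [0.4894, 0.2724, 0.1003]
tcp_rot: [[0.893, -0.002, -0.45], [0.45, -0.001, 0.893], [-0.002, -1.0, 0.0]]
force: [1.4, 0.4, -0.0]
opening: 0.864
```

Emit:
drive_tool(commands=[{"dx": 0.368, "dz": 0.775, "dy": 0, "wx": 0, "wz": 0, "wy": 0.0112, "grip": 75}, {"dx": 0.368, "dz": 0.775, "dy": 0, "wx": 0, "wz": 0, "wy": 0.0112, "grip": 75}, {"dx": 0.368, "dz": 0.775, "dy": 0, "wx": 0, "wz": 0, "wy": 0.0112, "grip": 75}, {"dx": 0.368, "dz": 0.775, "dy": 0, "wx": 0, "wz": 0, "wy": 0.0112, "grip": 75}, {"dx": 0.368, "dz": 0.775, "dy": 0, "wx": 0, "wz": 0, "wy": 0.0112, "grip": 75}, {"dx": 0, "dz": 0, "dy": 1, "wx": 0, "wz": 0, "wy": 0, "grip": 75}, {"dx": 0, "dz": 0, "dy": 0.5, "wx": 0, "wz": 0, "wy": 0, "grip": 75}, {"dx": 0, "dz": 0, "dy": 0, "wx": 0, "wz": 0, "wy": 0, "grip": 75}])

```text
time_s: 19.52
position: [0.4904, 0.4413, 0.0388]
tcp_rot: [[0.929, -0.006, -0.369], [0.369, -0.004, 0.929], [-0.006, -1.0, -0.001]]
force: [0.6, -0.2, 0.1]
opening: 0.859
```

```bash
python3 -c "
from h import *
imgs={n:cap(n) for n in ('top','side')}
plan((.4942,.4428),-.0115,21.7,3)
for n in imgs: packers(n,img=imgs[n])
def crop(n,P,w):
    p,d,K,T=imgs[n]; u,v=proj([P],K,T)[0].astype(int); return cv2.resize(p[v-w:v+w,u-w:u+w],(400,400),interpolation=2)
cv2.imwrite('pics/g6.png',np.hstack([crop('top',[*tab(0),.02],60),crop('side',[.4942,.4428,.03],45)])[:,:,::-1])
"
```

```text
from [0.4927 0.4426 0.0417] psi 21.7: 3 rows dx 0.012 dz -0.003 dy 0.443 wy -0.0001  (turn 0.0)  mm: x 1.5 z -0.4 | tilt -0.0002 -0.0000
top 173 c [43.5 -0.9] size [20.9 60.2] ang 89.3 rect [43.1 -1.1] [59.3 20.7] 89.5
top 178 c [-46.2   0.4] size [20.7 59.7] ang 90.2 rect [-46.3   0.3] [59.5 20.4] 89.2
side 110 c [39.5  0.8] size [27.6 63.4] ang 93.0 rect [39.6  0.9] [28.3 64.3] 2.8
side 121 c [-49.9   2.5] size [26.3 62.9] ang 91.0 rect [-50.1   1.7] [26.4 63.7] 0.9
```

View pics/g6.png

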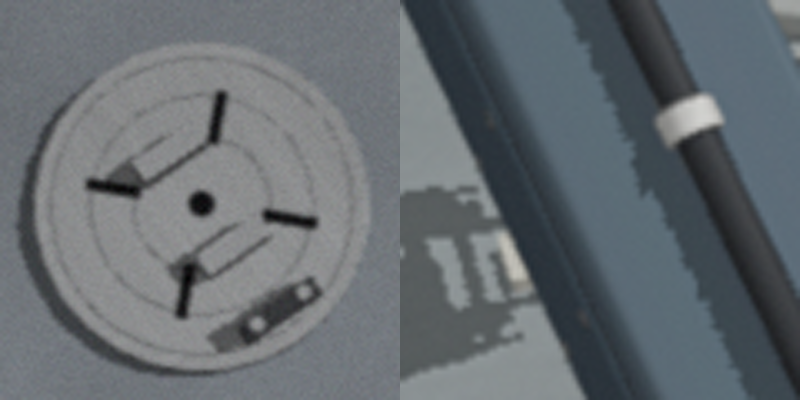

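Emit:
drive_tool(commands=[{"dx": 0.06, "dz": 0.03, "dy": 0.6, "wx": 0, "wz": 0, "wy": 0, "grip": 75}, {"dx": 0, "dz": 0, "dy": 0.5, "wx": 0, "wz": 0, "wy": 0, "grip": 75}, {"dx": 0, "dz": 0, "dy": 0.23, "wx": 0, "wz": 0, "wy": 0, "grip": 75}, {"dx": 0, "dz": 0, "dy": 0, "wx": 0, "wz": 0, "wy": 0, "grip": 75}, {"dx": 0, "dz": 0, "dy": 0.02, "wx": 0, "wz": 0, "wy": 0, "grip": 75}, {"dx": 0, "dz": 0, "dy": 0.02, "wx": 0, "wz": 0, "wy": 0, "grip": 75}, {"dx": 0, "dz": 0, "dy": 0.0, "wx": 0, "wz": 0, "wy": 0, "grip": 75}])

```text
time_s: 20.5
position: [0.494, 0.4449, -0.0119]
tcp_rot: [[0.929, -0.0, -0.37], [0.37, -0.0, 0.929], [-0.0, -1.0, -0.0]]
force: [-2.1, -2.0, 8.1]
opening: 0.859
```

Emit:
drive_tool(commands=[{"dx": 0, "dz": 0, "dy": -0.06, "wx": 0, "wz": 0, "wy": 0, "grip": 75}, {"dx": 0, "dz": 0, "dy": 0, "wx": 0, "wz": 0, "wy": 0, "grip": 60}, {"dx": 0, "dz": 0, "dy": 0, "wx": 0, "wz": 0, "wy": 0, "grip": 45}, {"dx": 0, "dz": 0, "dy": 0, "wx": 0, "wz": 0, "wy": 0, "grip": 40}, {"dx": 0, "dz": 0, "dy": 0, "wx": 0, "wz": 0, "wy": 0, "grip": 40}, {"dx": 0, "dz": 0, "dy": 0, "wx": 0, "wz": 0, "wy": 0, "grip": 40}, {"dx": 0, "dz": 0, "dy": 0, "wx": 0, "wz": 0, "wy": 0, "grip": 40}])

```text
time_s: 21.38
position: [0.4939, 0.4449, -0.011]
tcp_rot: [[0.929, -0.0, -0.37], [0.37, -0.0, 0.929], [-0.001, -1.0, -0.0]]
force: [0.0, 0.4, -2.3]
opening: 0.572
```

```bash
python3 -c "
from h import *
s,P,psi,R=pose(); print(P,psi,s['force'],s['opening'])
t=tab(.0014,.0008)
for N in (12,14): plan(t,.1,AX+90,N,start=(*P[:2],.1,psi))"
```

```text
[ 0.49393154  0.44485589 -0.0109617 ] 21.71168346805965 [ 0.02717828  0.39126356 -2.29471936] 0.57165216052122
from [0.4939 0.4449 0.1   ] psi 21.7: 12 rows dx 0.358 dz -0.885 dy 0.000 wy 0.0712  (turn -76.9)  mm: x 171.8 z -424.7 | tilt -0.0006 -0.0001
from [0.4939 0.4449 0.1   ] psi 21.7: 14 rows dx 0.313 dz -0.756 dy 0.000 wy 0.0610  (turn -76.9)  mm: x 175.2 z -423.4 | tilt -0.0006 -0.0001
```

Emit:
drive_tool(commands=[{"dx": 0, "dz": 0, "dy": -0.6, "wx": 0, "wz": 0, "wy": 0, "grip": 40}, {"dx": 0, "dz": 0, "dy": -1, "wx": 0, "wz": 0, "wy": 0, "grip": 40}, {"dx": 0, "dz": 0, "dy": -1, "wx": 0, "wz": 0, "wy": 0, "grip": 40}, {"dx": 0.358, "dz": -0.885, "dy": -0.2, "wx": 0, "wz": 0, "wy": 0.0712, "grip": 40}, {"dx": 0.358, "dz": -0.885, "dy": 0, "wx": 0, "wz": 0, "wy": 0.0712, "grip": 40}, {"dx": 0.358, "dz": -0.885, "dy": 0, "wx": 0, "wz": 0, "wy": 0.0712, "grip": 40}, {"dx": 0.358, "dz": -0.885, "dy": 0, "wx": 0, "wz": 0, "wy": 0.0712, "grip": 40}, {"dx": 0.358, "dz": -0.885, "dy": 0, "wx": 0, "wz": 0, "wy": 0.0712, "grip": 40}])

```text
time_s: 22.38
position: [0.5915, 0.2821, 0.1011]
tcp_rot: [[0.983, 0.0, 0.183], [-0.183, -0.0, 0.983], [0.0, -1.0, -0.0]]
force: [0.9, -0.6, -2.7]
opening: 0.571
```

Emit:
drive_tool(commands=[{"dx": 0.358, "dz": -0.885, "dy": 0, "wx": 0, "wz": 0, "wy": 0.0712, "grip": 40}, {"dx": 0.358, "dz": -0.885, "dy": 0, "wx": 0, "wz": 0, "wy": 0.0712, "grip": 40}, {"dx": 0.358, "dz": -0.885, "dy": 0, "wx": 0, "wz": 0, "wy": 0.0712, "grip": 40}, {"dx": 0.358, "dz": -0.885, "dy": 0, "wx": 0, "wz": 0, "wy": 0.0712, "grip": 40}, {"dx": 0.358, "dz": -0.885, "dy": 0, "wx": 0, "wz": 0, "wy": 0.0712, "grip": 40}, {"dx": 0.358, "dz": -0.885, "dy": 0, "wx": 0, "wz": 0, "wy": 0.0712, "grip": 40}, {"dx": 0.358, "dz": -0.885, "dy": 0, "wx": 0, "wz": 0, "wy": 0.0712, "grip": 40}, {"dx": 0, "dz": 0, "dy": 0, "wx": 0, "wz": 0, "wy": 0, "grip": 40}])

```text
time_s: 23.38
position: [0.5553, 0.0228, 0.1012]
tcp_rot: [[0.568, -0.002, 0.823], [-0.823, -0.0, 0.568], [-0.001, -1.0, -0.002]]
force: [0.0, 1.3, -1.6]
opening: 0.572
```

Emit:
drive_tool(commands=[{"dx": 0, "dz": 0, "dy": 0.4, "wx": 0, "wz": 0, "wy": 0, "grip": 40}, {"dx": 0, "dz": 0, "dy": 0, "wx": 0, "wz": 0, "wy": 0, "grip": 40}, {"dx": 0, "dz": 0, "dy": 0, "wx": 0, "wz": 0, "wy": 0, "grip": 40}, {"dx": 0, "dz": 0, "dy": 0, "wx": 0, "wz": 0, "wy": 0, "grip": 40}])

```text
time_s: 23.88
position: [0.5572, 0.0254, 0.0854]
tcp_rot: [[0.572, 0.0, 0.82], [-0.82, -0.0, 0.572], [0.0, -1.0, 0.0]]
force: [0.8, -0.0, -2.2]
opening: 0.571
```

```bash
python3 -c "
from h import *
plan(tab(.0014,.0008),.041,AX+90,1)"
```

```text
from [0.5572 0.0254 0.0854] psi -55.1: 1 rows dx 0.005 dz -0.022 dy 1.109 wy 0.0008  (turn -0.1)  mm: x 0.2 z -0.9 | tilt 0.0002 0.0003
```

Emit:
drive_tool(commands=[{"dx": 0, "dz": -0.02, "dy": 0.5, "wx": 0, "wz": 0, "wy": 0.001, "grip": 40}, {"dx": 0, "dz": 0, "dy": 0.5, "wx": 0, "wz": 0, "wy": 0, "grip": 40}, {"dx": 0, "dz": 0, "dy": 0.06, "wx": 0, "wz": 0, "wy": 0, "grip": 40}, {"dx": 0, "dz": 0, "dy": 0.04, "wx": 0, "wz": 0, "wy": 0, "grip": 40}, {"dx": 0, "dz": 0, "dy": 0.03, "wx": 0, "wz": 0, "wy": 0, "grip": 40}, {"dx": 0, "dz": 0, "dy": 0.02, "wx": 0, "wz": 0, "wy": 0, "grip": 40}, {"dx": 0, "dz": 0, "dy": 0, "wx": 0, "wz": 0, "wy": 0, "grip": 40}])

```text
time_s: 24.75
position: [0.5564, 0.0244, 0.0397]
tcp_rot: [[0.57, 0.001, 0.822], [-0.822, -0.0, 0.57], [0.0, -1.0, 0.0]]
force: [0.2, -0.0, -1.2]
opening: 0.569
```

Emit:
drive_tool(commands=[{"dx": 0, "dz": 0, "dy": 0.02, "wx": 0, "wz": 0, "wy": 0, "grip": 40}, {"dx": 0, "dz": 0, "dy": 0, "wx": 0, "wz": 0, "wy": 0, "grip": 68}, {"dx": 0, "dz": 0, "dy": 0, "wx": 0, "wz": 0, "wy": 0, "grip": 68}, {"dx": 0, "dz": 0, "dy": 0, "wx": 0, "wz": 0, "wy": 0, "grip": 68}, {"dx": 0, "dz": 0, "dy": -0.2, "wx": 0, "wz": 0, "wy": 0, "grip": 68}, {"dx": 0, "dz": 0, "dy": -1, "wx": 0, "wz": 0, "wy": 0, "grip": 68}, {"dx": 0, "dz": 0, "dy": -0.6, "wx": 0, "wz": 0, "wy": 0, "grip": 68}, {"dx": 0, "dz": 0, "dy": 0, "wx": 0, "wz": 0, "wy": 0, "grip": 60}])

```text
time_s: 25.75
position: [0.5579, 0.0242, 0.1129]
tcp_rot: [[0.57, 0.005, 0.822], [-0.822, -0.001, 0.57], [0.004, -1.0, 0.004]]
force: [-0.1, -0.1, -0.6]
opening: 0.732
```

```bash
python3 -c "
from h import *
cap('side')
for N in (9,10,14): plan((.411,-.288),.08,AX+90,N)"
```

```text
from [0.5568 0.0243 0.1115] psi -55.3: 9 rows dx 0.482 dz -0.827 dy 0.087 wy -0.0001  (turn 0.1)  mm: x 173.5 z -297.8 | tilt 0.0016 0.0017
from [0.5568 0.0243 0.1115] psi -55.3: 10 rows dx 0.434 dz -0.745 dy 0.079 wy -0.0001  (turn 0.1)  mm: x 173.5 z -297.8 | tilt 0.0016 0.0017
from [0.5568 0.0243 0.1115] psi -55.3: 14 rows dx 0.310 dz -0.532 dy 0.056 wy -0.0001  (turn 0.1)  mm: x 173.5 z -297.8 | tilt 0.0016 0.0017
```

Emit:
drive_tool(commands=[{"dx": 0.434, "dz": -0.745, "dy": 0, "wx": 0, "wz": 0, "wy": 0, "grip": 50}, {"dx": 0.434, "dz": -0.745, "dy": 0, "wx": 0, "wz": 0, "wy": 0, "grip": 50}, {"dx": 0.434, "dz": -0.745, "dy": 0, "wx": 0, "wz": 0, "wy": 0, "grip": 50}, {"dx": 0.434, "dz": -0.745, "dy": 0, "wx": 0, "wz": 0, "wy": 0, "grip": 50}, {"dx": 0.434, "dz": -0.745, "dy": 0, "wx": 0, "wz": 0, "wy": 0, "grip": 50}, {"dx": 0.434, "dz": -0.745, "dy": 0, "wx": 0, "wz": 0, "wy": 0, "grip": 50}, {"dx": 0.434, "dz": -0.745, "dy": 0, "wx": 0, "wz": 0, "wy": 0, "grip": 50}, {"dx": 0.434, "dz": -0.745, "dy": 0, "wx": 0, "wz": 0, "wy": 0, "grip": 50}])

```text
time_s: 26.8
position: [0.4381, -0.2259, 0.1093]
tcp_rot: [[0.569, -0.002, 0.822], [-0.822, 0.002, 0.57], [-0.003, -1.0, -0.001]]
force: [0.6, 0.8, -0.0]
opening: 0.574
```

Emit:
drive_tool(commands=[{"dx": 0.434, "dz": -0.745, "dy": 0, "wx": 0, "wz": 0, "wy": 0, "grip": 50}, {"dx": 0.434, "dz": -0.745, "dy": 0.3, "wx": 0, "wz": 0, "wy": 0, "grip": 50}, {"dx": 0, "dz": 0, "dy": 1, "wx": 0, "wz": 0, "wy": 0, "grip": 50}, {"dx": 0, "dz": 0, "dy": 0, "wx": 0, "wz": 0, "wy": 0, "grip": 50}, {"dx": 0, "dz": 0, "dy": 0, "wx": 0, "wz": 0, "wy": 0, "grip": 50}])

```text
time_s: 27.42
position: [0.41, -0.2875, 0.0585]
tcp_rot: [[0.57, -0.001, 0.822], [-0.822, 0.001, 0.57], [-0.001, -1.0, -0.0]]
force: [-0.2, -1.3, 0.5]
opening: 0.573
```

```bash
cat >> h.py <<'E'
def dark(img,P,w,thr):
    p,d,K,T=img; g=cv2.cvtColor(p,cv2.COLOR_RGB2GRAY).astype(float); u,v=proj([P],K,T)[0].round().astype(int)
    W=np.clip(thr-g[v-w:v+w+1,u-w:u+w+1],0,None); vv,uu=np.mgrid[v-w:v+w+1,u-w:u+w+1]
    r=ray([(W*uu).sum()/W.sum(),(W*vv).sum()/W.sum()],P[2],K,T)[0]; return r[:2],(np.stack([tx,ty])@(r[:2]-C)*1000).round(1)
E
python3 -c "
from h import *
imgs={n:cap(n) for n in ('top','side')}
plan((.411,-.288),.003,AX+90,3)
packers('top',.053,.067,.06,img=imgs['top']); packers('side',.053,.067,.06,img=imgs['side'])
print('hole',dark(imgs['top'],[*C,.06],4,130))
def crop(n,P,w):
    p,d,K,T=imgs[n]; u,v=proj([P],K,T)[0].astype(int); return cv2.resize(p[v-w:v+w,u-w:u+w],(400,400),interpolation=2)
cv2.imwrite('pics/g7.png',np.hstack([crop('top',[*tab(0),.02],60),crop('side',[.41,-.289,.03],45)])[:,:,::-1])
"
```

```text
from [ 0.4108 -0.288   0.0595] psi -55.2: 3 rows dx 0.000 dz 0.001 dy 0.470 wy -0.0001  (turn 0.0)  mm: x 0.1 z 0.2 | tilt 0.0016 0.0002
top 931 c [-1.5  1. ] size [ 51.1 131.7] ang 179.9 rect [-1.   1.2] [ 55.3 129.6] 89.6
side 388 c [-24.6   0.7] size [ 53.9 105.9] ang 170.3 rect [-15.6   3.1] [ 56.6 122.2] 89.9
hole (array([0.55413033, 0.02416649]), array([-1. ,  1.7]))
```

View pics/g7.png

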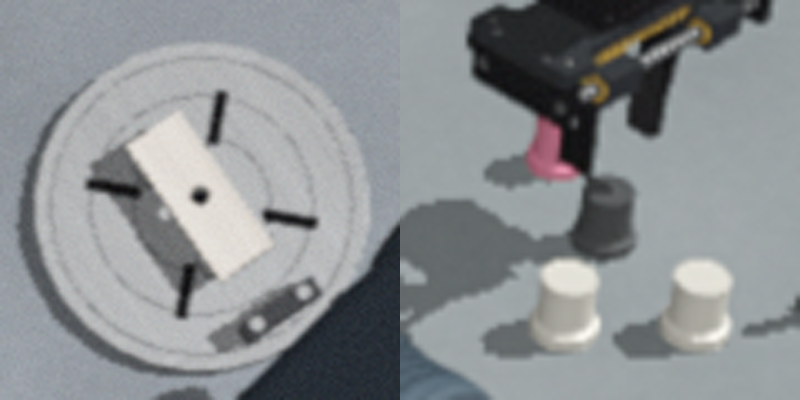

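Emit:
drive_tool(commands=[{"dx": 0, "dz": 0, "dy": 0.5, "wx": 0, "wz": 0, "wy": 0, "grip": 50}, {"dx": 0, "dz": 0, "dy": 0.5, "wx": 0, "wz": 0, "wy": 0, "grip": 50}, {"dx": 0, "dz": 0, "dy": 0.4, "wx": 0, "wz": 0, "wy": 0, "grip": 50}, {"dx": 0, "dz": 0, "dy": 0, "wx": 0, "wz": 0, "wy": 0, "grip": 50}, {"dx": 0, "dz": 0, "dy": 0, "wx": 0, "wz": 0, "wy": 0, "grip": 24}, {"dx": 0, "dz": 0, "dy": 0, "wx": 0, "wz": 0, "wy": 0, "grip": 24}, {"dx": 0, "dz": 0, "dy": 0, "wx": 0, "wz": 0, "wy": 0, "grip": 24}, {"dx": 0, "dz": 0, "dy": 0, "wx": 0, "wz": 0, "wy": 0, "grip": 24}])

```text
time_s: 28.52
position: [0.4111, -0.2891, 0.0033]
tcp_rot: [[0.57, 0.002, 0.822], [-0.822, -0.002, 0.57], [0.003, -1.0, 0.0]]
force: [1.4, -1.3, 4.0]
opening: 0.357
```

```bash
python3 -c "
from h import *
s,P,psi,R=pose(); print(P,psi,s['force'],s['opening']*87)
for N in (10,12): plan(tab(.1014),.1,AX+90,N,start=(*P[:2],.1,psi))"
```

```text
[ 0.41109193 -0.28909837  0.00325325] -55.27920735901828 [ 1.43968377 -1.2555799   3.98501374] 31.063741722250043
from [ 0.4111 -0.2891  0.1   ] psi -55.3: 10 rows dx -0.435 dz 0.996 dy 0.000 wy -0.0001  (turn 0.1)  mm: x -174.2 z 398.5 | tilt 0.0030 0.0004
from [ 0.4111 -0.2891  0.1   ] psi -55.3: 12 rows dx -0.363 dz 0.830 dy 0.000 wy -0.0001  (turn 0.1)  mm: x -174.2 z 398.5 | tilt 0.0030 0.0004
```

Emit:
drive_tool(commands=[{"dx": 0, "dz": 0, "dy": -0.3, "wx": 0, "wz": 0, "wy": 0, "grip": 24}, {"dx": 0, "dz": 0, "dy": -1, "wx": 0, "wz": 0, "wy": 0, "grip": 24}, {"dx": 0, "dz": 0, "dy": -1, "wx": 0, "wz": 0, "wy": 0, "grip": 24}, {"dx": -0.363, "dz": 0.83, "dy": -0.2, "wx": 0, "wz": 0, "wy": 0, "grip": 24}, {"dx": -0.363, "dz": 0.83, "dy": 0, "wx": 0, "wz": 0, "wy": 0, "grip": 24}, {"dx": -0.363, "dz": 0.83, "dy": 0, "wx": 0, "wz": 0, "wy": 0, "grip": 24}, {"dx": -0.363, "dz": 0.83, "dy": 0, "wx": 0, "wz": 0, "wy": 0, "grip": 24}, {"dx": -0.363, "dz": 0.83, "dy": 0, "wx": 0, "wz": 0, "wy": 0, "grip": 24}])

```text
time_s: 29.52
position: [0.5044, -0.132, 0.1026]
tcp_rot: [[0.57, -0.002, 0.822], [-0.822, 0.001, 0.57], [-0.002, -1.0, -0.001]]
force: [-0.7, -0.0, -2.1]
opening: 0.357
```

Emit:
drive_tool(commands=[{"dx": -0.363, "dz": 0.83, "dy": 0, "wx": 0, "wz": 0, "wy": 0, "grip": 24}, {"dx": -0.363, "dz": 0.83, "dy": 0, "wx": 0, "wz": 0, "wy": 0, "grip": 24}, {"dx": -0.363, "dz": 0.83, "dy": 0, "wx": 0, "wz": 0, "wy": 0, "grip": 24}, {"dx": -0.363, "dz": 0.83, "dy": 0, "wx": 0, "wz": 0, "wy": 0, "grip": 24}, {"dx": -0.363, "dz": 0.83, "dy": 0, "wx": 0, "wz": 0, "wy": 0, "grip": 24}, {"dx": -0.363, "dz": 0.83, "dy": 0, "wx": 0, "wz": 0, "wy": 0, "grip": 24}, {"dx": -0.363, "dz": 0.83, "dy": 0, "wx": 0, "wz": 0, "wy": 0, "grip": 24}, {"dx": 0, "dz": 0, "dy": 0, "wx": 0, "wz": 0, "wy": 0, "grip": 24}])

```text
time_s: 30.52
position: [0.6381, 0.0846, 0.1023]
tcp_rot: [[0.572, -0.001, 0.82], [-0.82, 0.001, 0.572], [-0.001, -1.0, -0.001]]
force: [-0.5, -1.0, -3.0]
opening: 0.353
```

Emit:
drive_tool(commands=[{"dx": 0, "dz": 0, "dy": 0.8, "wx": 0, "wz": 0, "wy": 0, "grip": 24}, {"dx": 0, "dz": 0, "dy": 0, "wx": 0, "wz": 0, "wy": 0, "grip": 24}, {"dx": 0, "dz": 0, "dy": 0, "wx": 0, "wz": 0, "wy": 0, "grip": 24}, {"dx": 0, "dz": 0, "dy": 0, "wx": 0, "wz": 0, "wy": 0, "grip": 24}])

```text
time_s: 31.02
position: [0.639, 0.0816, 0.0718]
tcp_rot: [[0.569, 0.002, 0.822], [-0.822, -0.0, 0.569], [0.001, -1.0, 0.001]]
force: [-0.2, 1.1, -2.1]
opening: 0.355
```

```bash
python3 -c "
from h import *
plan(tab(.1014),.0233,AX+90,1)
img=cap('side'); p,d,K,T=img; u,v=proj([[*tab(.1),.06]],K,T)[0].astype(int)
cv2.imwrite('pics/g8.png',cv2.resize(p[v-45:v+45,u-60:u+60],(800,600),interpolation=2)[:,:,::-1])"
```

```text
from [0.639  0.0816 0.0718] psi -55.3: 1 rows dx 0.012 dz -0.003 dy 1.211 wy -0.0012  (turn 0.1)  mm: x 0.5 z -0.1 | tilt 0.0011 0.0013
```

View pics/g8.png

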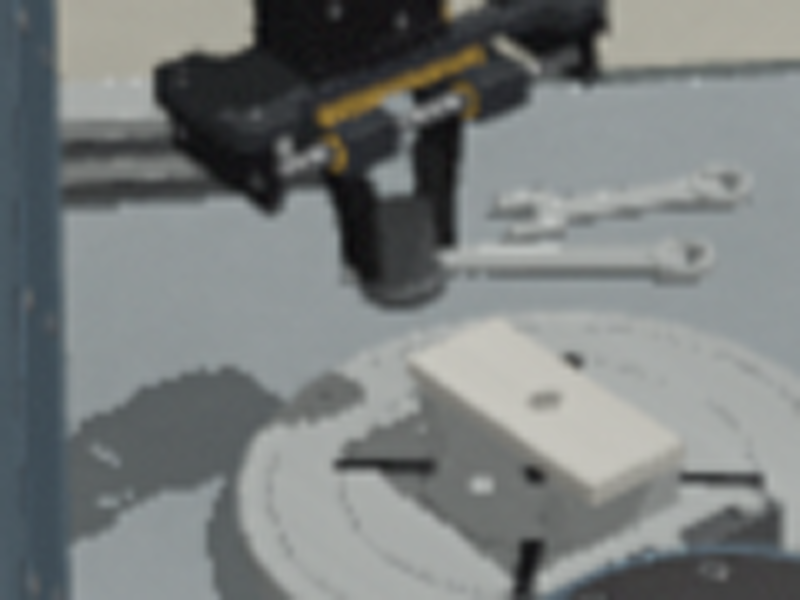

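Emit:
drive_tool(commands=[{"dx": 0.01, "dz": 0, "dy": 0.5, "wx": 0, "wz": 0, "wy": -0.001, "grip": 24}, {"dx": 0, "dz": 0, "dy": 0.5, "wx": 0, "wz": 0, "wy": 0, "grip": 24}, {"dx": 0, "dz": 0, "dy": 0.12, "wx": 0, "wz": 0, "wy": 0, "grip": 24}, {"dx": 0, "dz": 0, "dy": 0.06, "wx": 0, "wz": 0, "wy": 0, "grip": 24}, {"dx": 0, "dz": 0, "dy": 0.02, "wx": 0, "wz": 0, "wy": 0, "grip": 24}, {"dx": 0, "dz": 0, "dy": 0.02, "wx": 0, "wz": 0, "wy": 0, "grip": 24}, {"dx": 0, "dz": 0, "dy": 0, "wx": 0, "wz": 0, "wy": 0, "grip": 24}])

```text
time_s: 31.95
position: [0.6361, 0.0818, 0.0233]
tcp_rot: [[0.571, -0.005, 0.821], [-0.821, -0.0, 0.571], [-0.003, -1.0, -0.005]]
force: [-6.8, 0.1, 11.3]
opening: 0.353
```

Emit:
drive_tool(commands=[{"dx": 0, "dz": 0, "dy": -0.02, "wx": 0, "wz": 0, "wy": 0, "grip": 24}, {"dx": 0, "dz": 0, "dy": 0, "wx": 0, "wz": 0, "wy": 0, "grip": 24}, {"dx": 0, "dz": 0, "dy": 0, "wx": 0, "wz": 0, "wy": 0, "grip": 24}])

```text
time_s: 32.33
position: [0.637, 0.0819, 0.0233]
tcp_rot: [[0.571, -0.003, 0.821], [-0.821, -0.0, 0.571], [-0.002, -1.0, -0.003]]
force: [-5.2, -0.5, 8.3]
opening: 0.354
```

```bash
python3 -c "
from h import *
plan(tab(.1014),.0233,AX+90,1)"
```

```text
from [0.637  0.0819 0.0233] psi -55.2: 1 rows dx 0.045 dz 0.034 dy -0.001 wy 0.0004  (turn -0.0)  mm: x 1.8 z 1.4 | tilt -0.0019 -0.0029
```

Emit:
drive_tool(commands=[{"dx": 0, "dz": 0, "dy": -0.04, "wx": 0, "wz": 0, "wy": 0, "grip": 24}, {"dx": 0, "dz": 0, "dy": 0, "wx": 0, "wz": 0, "wy": 0, "grip": 24}, {"dx": 0, "dz": 0, "dy": 0, "wx": 0, "wz": 0, "wy": 0, "grip": 24}])

```text
time_s: 32.7
position: [0.6388, 0.0818, 0.0236]
tcp_rot: [[0.571, -0.0, 0.821], [-0.821, 0.0, 0.571], [-0.0, -1.0, 0.0]]
force: [0.2, 0.2, -3.7]
opening: 0.353
```

```bash
python3 -c "
from h import *
plan(tab(.1014),.0233,AX+90,1)"
```

```text
from [0.6388 0.0818 0.0236] psi -55.2: 1 rows dx 0.018 dz -0.000 dy 0.008 wy 0.0001  (turn -0.0)  mm: x 0.7 z -0.0 | tilt -0.0000 0.0000
```

Emit:
drive_tool(commands=[{"dx": 0.015, "dz": 0, "dy": 0, "wx": 0, "wz": 0, "wy": 0, "grip": 24}, {"dx": 0, "dz": 0, "dy": 0.01, "wx": 0, "wz": 0, "wy": 0, "grip": 24}, {"dx": 0, "dz": 0, "dy": 0, "wx": 0, "wz": 0, "wy": 0, "grip": 50}, {"dx": 0, "dz": 0, "dy": 0, "wx": 0, "wz": 0, "wy": 0, "grip": 50}, {"dx": 0, "dz": 0, "dy": 0, "wx": 0, "wz": 0, "wy": 0, "grip": 50}, {"dx": 0, "dz": 0, "dy": -0.3, "wx": 0, "wz": 0, "wy": 0, "grip": 50}, {"dx": 0, "dz": 0, "dy": -1, "wx": 0, "wz": 0, "wy": 0, "grip": 50}, {"dx": 0, "dz": 0, "dy": -1, "wx": 0, "wz": 0, "wy": 0, "grip": 50}])

```text
time_s: 33.7
position: [0.6389, 0.0813, 0.1173]
tcp_rot: [[0.571, -0.0, 0.821], [-0.821, 0.0, 0.571], [-0.0, -1.0, -0.0]]
force: [0.5, -0.4, 0.3]
opening: 0.575
```

```bash
python3 -c "
from h import *
cap('side');cap('side')
for N in (9,10): plan((.4165,.283),.05,-43.7,N)"
```

```text
from [0.6431 0.0812 0.1219] psi -55.2: 9 rows dx -0.835 dz -0.123 dy 0.200 wy -0.0142  (turn 11.5)  mm: x -300.6 z -44.4 | tilt 0.0070 0.0093
from [0.6431 0.0812 0.1219] psi -55.2: 10 rows dx -0.752 dz -0.110 dy 0.180 wy -0.0128  (turn 11.5)  mm: x -300.7 z -44.0 | tilt 0.0070 0.0093
```

Emit:
drive_tool(commands=[{"dx": -0.835, "dz": -0.123, "dy": 0, "wx": 0, "wz": 0, "wy": -0.0142, "grip": 50}, {"dx": -0.835, "dz": -0.123, "dy": 0, "wx": 0, "wz": 0, "wy": -0.0142, "grip": 50}, {"dx": -0.835, "dz": -0.123, "dy": 0, "wx": 0, "wz": 0, "wy": -0.0142, "grip": 50}, {"dx": -0.835, "dz": -0.123, "dy": 0, "wx": 0, "wz": 0, "wy": -0.0142, "grip": 50}, {"dx": -0.835, "dz": -0.123, "dy": 0, "wx": 0, "wz": 0, "wy": -0.0142, "grip": 50}, {"dx": -0.835, "dz": -0.123, "dy": 0.3, "wx": 0, "wz": 0, "wy": -0.0142, "grip": 50}, {"dx": -0.835, "dz": -0.123, "dy": 0.5, "wx": 0, "wz": 0, "wy": -0.0142, "grip": 50}, {"dx": -0.835, "dz": -0.123, "dy": 0.5, "wx": 0, "wz": 0, "wy": -0.0142, "grip": 50}])

```text
time_s: 34.8
position: [0.4389, 0.2636, 0.0636]
tcp_rot: [[0.708, 0.001, 0.706], [-0.706, 0.0, 0.708], [0.0, -1.0, 0.001]]
force: [-1.2, -0.6, 0.1]
opening: 0.576
```

Emit:
drive_tool(commands=[{"dx": -0.835, "dz": -0.123, "dy": 0.7, "wx": 0, "wz": 0, "wy": -0.0142, "grip": 50}, {"dx": 0, "dz": 0, "dy": 0, "wx": 0, "wz": 0, "wy": 0, "grip": 50}, {"dx": 0, "dz": 0, "dy": 0, "wx": 0, "wz": 0, "wy": 0, "grip": 50}, {"dx": 0, "dz": 0, "dy": 0, "wx": 0, "wz": 0, "wy": 0, "grip": 50}])

```text
time_s: 35.3
position: [0.4145, 0.283, 0.0366]
tcp_rot: [[0.722, 0.003, 0.692], [-0.692, 0.001, 0.722], [0.001, -1.0, 0.003]]
force: [1.1, -0.3, -0.7]
opening: 0.579
```

```bash
python3 -c "
from h import *
imgs={n:cap(n) for n in ('top','side')}
plan((.4165,.283),-.0095,-43.7,3)
packers('top',.053,.067,.06,img=imgs['top']); print('hole',dark(imgs['top'],[*C,.06],4,130)); print('heel',dark(imgs['top'],[*tab(.1),.06],9,70))
def crop(n,P,w):
    p,d,K,T=imgs[n]; u,v=proj([P],K,T)[0].astype(int); return cv2.resize(p[v-w:v+w,u-w:u+w],(400,400),interpolation=2)
cv2.imwrite('pics/g9.png',np.hstack([crop('top',[*tab(0),.02],60),crop('side',[.416,.283,.03],45)])[:,:,::-1])
"
```

```text
from [0.414  0.2829 0.0365] psi -43.8: 3 rows dx 0.014 dz 0.015 dy 0.383 wy -0.0002  (turn 0.1)  mm: x 1.7 z 1.8 | tilt 0.0011 0.0022
top 115 c [98.7  0.3] size [27.5 28.3] ang 168.8 rect [98.2 -0.1] [28.8 29.6] 55.5
top 921 c [-1.3  0.9] size [ 50.8 132.1] ang -179.7 rect [-1.2  0.9] [ 50.3 130.3] 89.9
hole (array([0.55435348, 0.02414343]), array([-0.8,  1.6]))
heel (array([0.62612766, 0.08139872]), array([90.8,  7.6]))
```

View pics/g9.png

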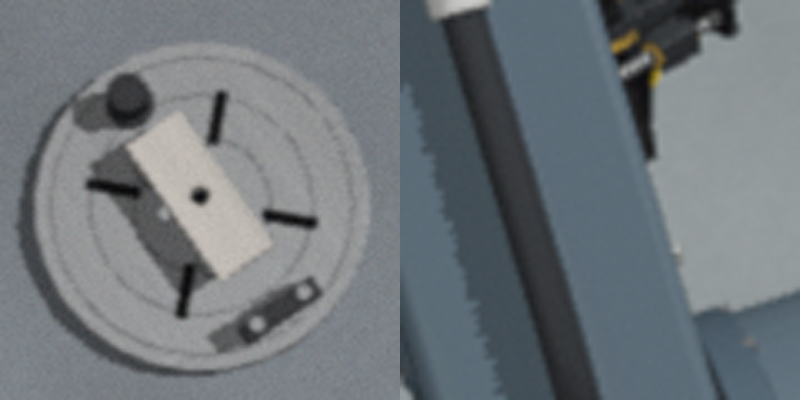

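Emit:
drive_tool(commands=[{"dx": 0.045, "dz": 0.05, "dy": 0.4, "wx": 0, "wz": 0, "wy": 0, "grip": 50}, {"dx": 0, "dz": 0, "dy": 0.4, "wx": 0, "wz": 0, "wy": 0, "grip": 50}, {"dx": 0, "dz": 0, "dy": 0.32, "wx": 0, "wz": 0, "wy": 0, "grip": 50}, {"dx": 0, "dz": 0, "dy": 0, "wx": 0, "wz": 0, "wy": 0, "grip": 50}, {"dx": 0, "dz": 0, "dy": 0, "wx": 0, "wz": 0, "wy": 0, "grip": 16}, {"dx": 0, "dz": 0, "dy": 0, "wx": 0, "wz": 0, "wy": 0, "grip": 16}, {"dx": 0, "dz": 0, "dy": 0, "wx": 0, "wz": 0, "wy": 0, "grip": 16}, {"dx": 0, "dz": 0, "dy": 0, "wx": 0, "wz": 0, "wy": 0, "grip": 16}])

```text
time_s: 36.4
position: [0.4154, 0.2834, -0.0087]
tcp_rot: [[0.723, 0.001, 0.691], [-0.691, 0.0, 0.723], [0.0, -1.0, 0.001]]
force: [-0.7, -0.1, 2.5]
opening: 0.272
```

```bash
python3 -c "
from h import *
cap('top')
s,P,psi,R=pose(); print(P,psi,s['force'],s['opening']*87)
for N in (9,10): plan(tab(.0818,.0003),.1,AX+90,N,start=(*P[:2],.1,psi))"
```

```text
[ 0.41538803  0.28334101 -0.00867259] -43.6833825572928 [ 0.44132119 -0.98705826  2.12076273] 23.865420208908656
from [0.4154 0.2833 0.1   ] psi -43.7: 9 rows dx 0.826 dz 0.044 dy 0.000 wy 0.0142  (turn -11.5)  mm: x 297.5 z 15.8 | tilt 0.0004 0.0007
from [0.4154 0.2833 0.1   ] psi -43.7: 10 rows dx 0.744 dz 0.040 dy 0.000 wy 0.0128  (turn -11.5)  mm: x 297.5 z 16.1 | tilt 0.0004 0.0007
```

Emit:
drive_tool(commands=[{"dx": 0, "dz": 0, "dy": -0.6, "wx": 0, "wz": 0, "wy": 0, "grip": 16}, {"dx": 0, "dz": 0, "dy": -1, "wx": 0, "wz": 0, "wy": 0, "grip": 16}, {"dx": 0, "dz": 0, "dy": -1, "wx": 0, "wz": 0, "wy": 0, "grip": 16}, {"dx": 0.744, "dz": 0.04, "dy": -0.1, "wx": 0, "wz": 0, "wy": 0.0128, "grip": 16}, {"dx": 0.744, "dz": 0.04, "dy": 0, "wx": 0, "wz": 0, "wy": 0.0128, "grip": 16}, {"dx": 0.744, "dz": 0.04, "dy": 0, "wx": 0, "wz": 0, "wy": 0.0128, "grip": 16}, {"dx": 0.744, "dz": 0.04, "dy": 0, "wx": 0, "wz": 0, "wy": 0.0128, "grip": 16}, {"dx": 0.744, "dz": 0.04, "dy": 0, "wx": 0, "wz": 0, "wy": 0.0128, "grip": 16}])

```text
time_s: 37.45
position: [0.5241, 0.1811, 0.0985]
tcp_rot: [[0.65, -0.001, 0.76], [-0.76, -0.0, 0.65], [-0.001, -1.0, -0.001]]
force: [-0.8, -0.1, -0.1]
opening: 0.27
```

Emit:
drive_tool(commands=[{"dx": 0.744, "dz": 0.04, "dy": 0, "wx": 0, "wz": 0, "wy": 0.0128, "grip": 16}, {"dx": 0.744, "dz": 0.04, "dy": 0, "wx": 0, "wz": 0, "wy": 0.0128, "grip": 16}, {"dx": 0.744, "dz": 0.04, "dy": 0, "wx": 0, "wz": 0, "wy": 0.0128, "grip": 16}, {"dx": 0.744, "dz": 0.04, "dy": 0, "wx": 0, "wz": 0, "wy": 0.0128, "grip": 16}, {"dx": 0.744, "dz": 0.04, "dy": 0, "wx": 0, "wz": 0, "wy": 0.0128, "grip": 16}, {"dx": 0, "dz": 0, "dy": 0.5, "wx": 0, "wz": 0, "wy": 0, "grip": 16}, {"dx": 0, "dz": 0, "dy": 0, "wx": 0, "wz": 0, "wy": 0, "grip": 16}, {"dx": 0, "dz": 0, "dy": 0, "wx": 0, "wz": 0, "wy": 0, "grip": 16}])

```text
time_s: 38.45
position: [0.6219, 0.0703, 0.0788]
tcp_rot: [[0.571, -0.001, 0.821], [-0.821, 0.0, 0.571], [-0.001, -1.0, -0.001]]
force: [0.9, 0.4, -1.9]
opening: 0.277
```

```bash
python3 -c "
from h import *
img=cap('side'); p,d,K,T=img; u,v=proj([[*tab(.08),.08]],K,T)[0].astype(int)
cap('top'); plan(tab(.0818,.0003),.0513,AX+90,1)
cv2.imwrite('pics/g10.png',cv2.resize(p[v-40:v+50,u-60:u+60],(800,600),interpolation=2)[:,:,::-1])"
```

```text
from [0.6226 0.0704 0.0795] psi -55.2: 1 rows dx 0.007 dz 0.003 dy 0.705 wy 0.0003  (turn -0.0)  mm: x 0.3 z 0.1 | tilt 0.0004 0.0005
```

View pics/g10.png

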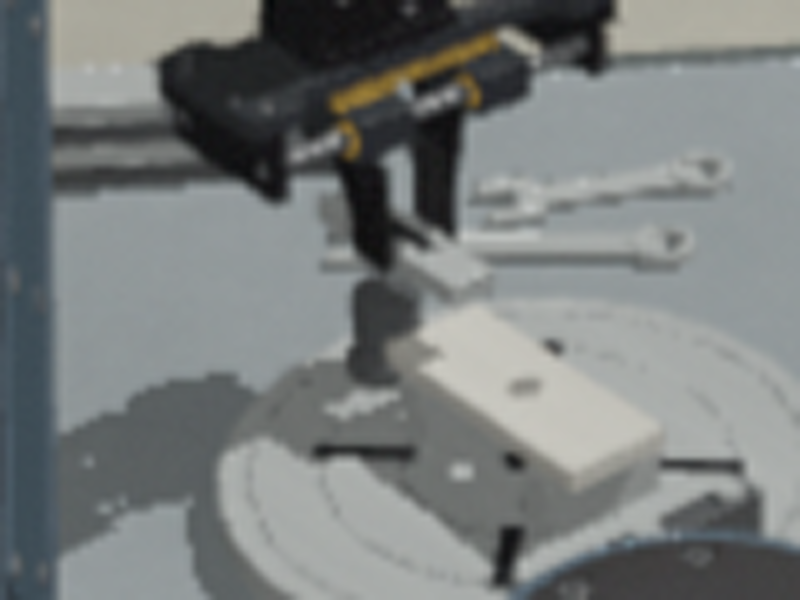

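Emit:
drive_tool(commands=[{"dx": 0, "dz": 0, "dy": 0.4, "wx": 0, "wz": 0, "wy": 0, "grip": 16}, {"dx": 0, "dz": 0, "dy": 0.18, "wx": 0, "wz": 0, "wy": 0, "grip": 16}, {"dx": 0, "dz": 0, "dy": 0.06, "wx": 0, "wz": 0, "wy": 0, "grip": 16}, {"dx": 0, "dz": 0, "dy": 0.03, "wx": 0, "wz": 0, "wy": 0, "grip": 16}, {"dx": 0, "dz": 0, "dy": 0.02, "wx": 0, "wz": 0, "wy": 0, "grip": 16}, {"dx": 0, "dz": 0, "dy": 0, "wx": 0, "wz": 0, "wy": 0, "grip": 16}, {"dx": 0, "dz": 0, "dy": 0, "wx": 0, "wz": 0, "wy": 0, "grip": 16}])

```text
time_s: 39.42
position: [0.6227, 0.07, 0.0516]
tcp_rot: [[0.571, 0.0, 0.821], [-0.821, -0.0, 0.571], [0.0, -1.0, 0.0]]
force: [0.4, -0.1, -3.2]
opening: 0.271
```

Emit:
drive_tool(commands=[{"dx": 0, "dz": 0, "dy": 0.01, "wx": 0, "wz": 0, "wy": 0, "grip": 16}, {"dx": 0, "dz": 0, "dy": 0, "wx": 0, "wz": 0, "wy": 0, "grip": 16}, {"dx": 0, "dz": 0, "dy": 0.01, "wx": 0, "wz": 0, "wy": 0, "grip": 16}, {"dx": 0, "dz": 0, "dy": 0, "wx": 0, "wz": 0, "wy": 0, "grip": 16}, {"dx": 0, "dz": 0, "dy": 0, "wx": 0, "wz": 0, "wy": 0, "grip": 16}])

```text
time_s: 40.05
position: [0.6228, 0.07, 0.0513]
tcp_rot: [[0.571, 0.001, 0.821], [-0.821, -0.0, 0.571], [0.0, -1.0, 0.0]]
force: [-1.8, 0.3, 5.5]
opening: 0.266
```

Contact. Release, lift, and clear the arm away to the right for a last look.

Emit:
drive_tool(commands=[{"dx": 0, "dz": 0, "dy": -0.01, "wx": 0, "wz": 0, "wy": 0, "grip": 16}, {"dx": 0, "dz": 0, "dy": 0, "wx": 0, "wz": 0, "wy": 0, "grip": 42}, {"dx": 0, "dz": 0, "dy": 0, "wx": 0, "wz": 0, "wy": 0, "grip": 42}, {"dx": 0, "dz": 0, "dy": 0, "wx": 0, "wz": 0, "wy": 0, "grip": 42}, {"dx": 0, "dz": 0, "dy": -0.2, "wx": 0, "wz": 0, "wy": 0, "grip": 42}, {"dx": 0, "dz": 0, "dy": -0.8, "wx": 0, "wz": 0, "wy": 0, "grip": 42}, {"dx": 0, "dz": 0, "dy": -1, "wx": 0, "wz": 0, "wy": 0, "grip": 42}, {"dx": 0, "dz": 0, "dy": -0.5, "wx": 0, "wz": 0, "wy": 0, "grip": 42}])

```text
time_s: 41.05
position: [0.624, 0.0699, 0.1539]
tcp_rot: [[0.571, 0.004, 0.821], [-0.821, -0.0, 0.571], [0.003, -1.0, 0.003]]
force: [-0.0, 0.3, -0.4]
opening: 0.484
```

Emit:
drive_tool(commands=[{"dx": -0.8, "dz": -0.1, "dy": 0, "wx": 0, "wz": 0, "wy": 0, "grip": 42}, {"dx": -0.8, "dz": -0.1, "dy": 0, "wx": 0, "wz": 0, "wy": 0, "grip": 42}, {"dx": -0.8, "dz": -0.1, "dy": 0, "wx": 0, "wz": 0, "wy": 0, "grip": 42}, {"dx": -0.8, "dz": -0.1, "dy": 0, "wx": 0, "wz": 0, "wy": 0, "grip": 42}, {"dx": -0.8, "dz": -0.1, "dy": 0, "wx": 0, "wz": 0, "wy": 0, "grip": 42}, {"dx": -0.8, "dz": -0.1, "dy": 0, "wx": 0, "wz": 0, "wy": 0, "grip": 42}, {"dx": -0.8, "dz": -0.1, "dy": 0, "wx": 0, "wz": 0, "wy": 0, "grip": 42}, {"dx": -0.8, "dz": -0.1, "dy": 0, "wx": 0, "wz": 0, "wy": 0, "grip": 42}])

```text
time_s: 42.05
position: [0.4498, 0.2627, 0.1516]
tcp_rot: [[0.571, 0.001, 0.821], [-0.821, 0.0, 0.571], [0.0, -1.0, 0.001]]
force: [0.4, 0.3, 0.1]
opening: 0.482
```

```bash
python3 -c "
from h import *
imgs={n:cap(n) for n in ('top','side')}
packers('top',.064,.08,.072,img=imgs['top']); packers('top',.053,.0635,.06,img=imgs['top']); print('hole',dark(imgs['top'],[*C,.06],4,130))
p,d,K,T=imgs['top']; X=cloud(d,K,T)
for x in range(35,130,12):
    u,v=proj([[*tab(x/1000,.008),.072]],K,T)[0].round().astype(int); print(x,(X[v-1:v+2,u-1:u+2,2].mean()*1000).round(1),end=' | ')
def crop(n,P,w):
    p,d,K,T=imgs[n]; u,v=proj([P],K,T)[0].astype(int); return cv2.resize(p[v-w:v+w,u-w:u+w],(400,400),interpolation=2)
cv2.imwrite('pics/g11.png',np.hstack([crop('top',[*tab(0),.02],60),crop('side',[*tab(.04),.04],55)])[:,:,::-1])
"
```

```text
top 343 c [79.8  0.6] size [24.2 98.7] ang -179.7 rect [80.2  0.7] [98.2 24.2] 0.5
top 797 c [-8.   1.3] size [ 53.5 122.2] ang -179.9 rect [-1.1  2.4] [ 53.2 130.1] 89.8
hole (array([0.55437227, 0.02418085]), array([-0.8,  1.6]))
35 69.2 | 47 69.6 | 59 69.8 | 71 70.0 | 83 70.1 | 95 70.2 | 107 70.1 | 119 70.3 |
```

View pics/g11.png

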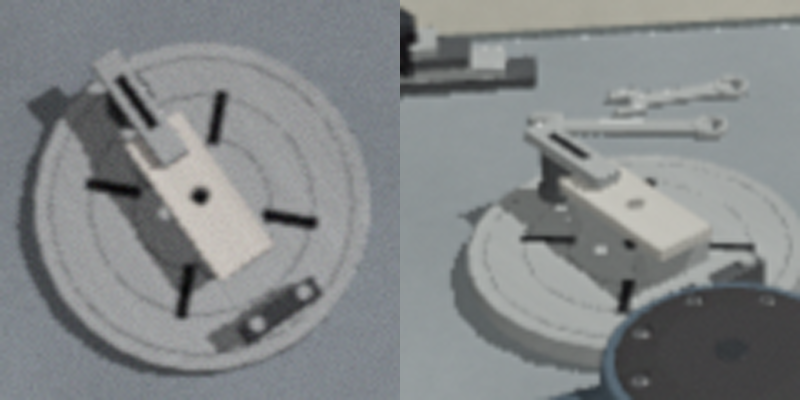

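```bash
python3 -c "
from h import *
z=np.load('top.npz'); p,d,K,T=cap('top'); X0=cloud(z['d'],z['K'],z['T']); X=cloud(d,K,T)
for Y in (X0,X):
    m=(Y[...,2]>.055)&(Y[...,2]<.07)&(np.hypot(Y[...,0]-.578,Y[...,1]-.3)<.06); print(Y[m].mean(0).round(4),m.sum())
print(workorder.hand_in(), bot.read_state()['time_s'])"
```

```text
[0.5807 0.3029 0.0615] 619
[0.5845 0.2968 0.0616] 470
the job is handed in; nothing more can be done
the job is handed in; nothing more can be done
```

The setup is built on the drill table in the order asked and handed in at about 42 s of the 128 s. My last check on the tin did not come out clean. I never commanded a touch on the tin, and nothing passed lower than about 35 mm above it.

Last readings from the top camera, in table axes, mm from the centre hole:

| Part | Asked | Measured |
|---|---|---|
| Packing block, free end | x = 45, y = 0 | (43.5, -0.9), square within 1° |
| Packing block, stop end | x = -45, y = 0 | (-46.2, 0.4), square within 1° |
| Plate centre | x = 0, y = 0 | (-1.3, 0.9), along the line |
| Plate hole | x = 0, y = 0 | (-0.8, 1.6) |
| Heel post | x = 100, y = 0 | (98.7, 0.3) |
| Strap middle | x = 80, y = 0 | (79.8, 0.6), along the line |

The strap's top is level to about 1 mm over its length, with one end on the plate and the other on the post. The blocks were last measured before the plate went on, and the post before the strap went on.

- **Not exact:** most parts sit about 1 to 1.5 mm towards the stop of nominal. I left that uncorrected.
- **Height reading:** the arm's reported height was about 35 mm lower than the tool really was. I set grasp and placing heights from depth images and contact force instead.
- **Tin:** its measured centre differed from the start by about (4, -6) mm, but about a quarter fewer of its pixels were visible (470 against 619). The arm was parked near the tin, so it probably hid part of it. I handed in within the same script, so I did not take a clear second look.

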